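Push a clay lamp through the dryer's spring flap

TASK

Set the loose round clay lamp upright on the dryer's infeed tray, in front of the flap, and let go of it; then take the pusher and push the lamp with it through the spring flap until you feel the lamp press the hidden sprung back stop in by about a centimetre, without ramming the stop to the end of its travel. Draw the pusher out so that the flap swings shut behind the lamp, and stand the pusher back on the bench, flat and clear of the tray. Leave the square lamp, the jar and the steel pot where they are.

Things in the scene. Friction and masses are not known exactly. Their poses are not given: they have to be found in the camera images.
- dryer: Fixed grey bench dryer, 90 mm high, 158 mm wide, tunnel 274 mm long and 90 mm wide inside. Origin on the bench under the closed flap, mid port; +x is the way the lamp goes in, z up. Floor of tray and tunnel is one flat plate, top 10 mm above the bench. Port at x = 0, open from that floor to a lintel 62 mm above the bench. First 94 mm of the roof is a clear window, the rest opaque.
- tray (a point): Centre of the open aluminium infeed tray in front of the flap, on its floor, 10 mm above the bench; axes as the dryer's. The tray is 150 mm long (x = -150 to 0 mm of the dryer) and 110 mm wide, with two low rails along x, 8 mm high above the floor, inner faces 74 mm apart.
- flap (a joint): Angle of the steel port flap, rad: 0 hanging shut, to 1.5 swung inward. Plate 76 x 4 mm, hinged along its top edge 57 mm above the bench at x = 0 of the dryer, lower edge 45 mm below. Opens inward only; a light spring shuts it (0.4 N at the lower edge, 2 N wide open). It drags over lamp and pusher, and drops behind the lamp once the lamp's rear is about 45 mm past x = 0.
- stop (a joint): How far the sprung back stop is pushed in, m: 0 at rest, 0.020 end of travel. Upright steel plate across the tunnel, hidden under the opaque roof; its face stands at rest between x = 125 and 165 mm of the dryer, different each time: it must be felt. Resists with 4 N at first, 8 N at the end of its travel; springs back, moving the lamp with it, when the push is taken away.
- lamp: Round unglazed clay lamp, a thick shallow dish: 58 mm diameter (50 mm at the foot, straight sides from 8 mm up), 28 mm high, recess 12 mm deep with a 6 mm wall, about 0.11 kg. Loose on the bench. Origin at the centre of its underside, z up.
- pusher: Loose aluminium pusher standing on the bench, 0.14 kg. Origin at the underside below mid handle; +x along the stem to the head, z up. Wooden handle: upright block 40 mm long (x), 14 mm thick (y), top 64 mm above the underside, on a foot 40 x 36 x 6 mm. Stem 12 mm wide, 20 mm high, runs through to the head's face; its flat top stands above the head, so the flap slides along it both ways.
- push_face (a point): Middle of the pusher head's flat pushing face, 190 mm ahead of the pusher's origin and 10 mm above its underside; axes as the pusher's. The head is 44 mm wide, 16 mm high, with two 6 mm lips ahead of the face at y = +-19 mm that cradle the round lamp (which still touches the flat face).
- square_lamp: Bystander: square clay lamp 60 x 60 x 26 mm, origin at the centre of its underside.
- jar: Bystander: glass jar, 54 mm diameter, 65 mm high, origin at the centre of its underside.
- pot: Bystander: round steel pot, 80 mm diameter, 75 mm high, origin at the centre of its underside.
There are look-alikes about, which are no part of the job. Leave any turquoise look-alike of the lamp alone.

How it is judged:
On the way, in this order (a step that is already met when the one before it is completed fails the run):
1. the round lamp stands upright on the infeed tray in front of the flap, let go of (x of lamp in the frame of dryer between -0.145 and -0.025 m and y of lamp in the frame of dryer between -0.035 and 0.035 m and z of lamp in the frame of dryer between 0.007 and 0.014 m and angle between lamp's own z axis and vertical below 0.12 rad and contact force between lamp and the fingers below 0.05 N), for 0.2 s.
2. the pusher drives the lamp against the back stop and presses it in by 4 mm or more (value of joint stop above 0.004 m and x of lamp in the frame of dryer above 0.075 m and contact force between lamp and pusher above 1 N), for 0.2 s.
At the end, for the whole second after the job is handed in: The lamp stands upright on the tunnel floor with its centre more than 80 mm past the flap's plane, the flap is shut (within 0.06 rad), the back stop is out again (within 3 mm), and the pusher stands flat on its foot on the bench (underside within 5 mm of it), let go of and at rest (x of lamp in the frame of dryer above 0.08 m and z of lamp in the frame of dryer between 0.007 and 0.014 m and angle between lamp's own z axis and vertical below 0.12 rad and value of joint flap below 0.06 rad and value of joint stop below 0.003 m and height (world z) of pusher below 0.005 m and angle between pusher's own z axis and vertical below 0.08 rad and linear speed of each of pusher, lamp below 0.02 m/s); the robot touches nothing.
It fails at once if the back stop is rammed to the end of its travel (pushed in more than 18 mm) (value of joint stop above 0.018 m).
It fails at once if the lamp is tipped over (angle between lamp's own z axis and vertical above 0.7 rad).
It fails at once if the square lamp, the jar or the pot is moved by more than 20 mm (distance of any of square_lamp, jar, pot from where it was at the start of the episode above 0.02 m).
It also fails if it takes over 72 s, if anything falls off the work surface, if the arm or the gripper's body presses on something with over 40 N, if the wrist force passes 120 N, or if a joint passes its speed limit or range.

ROBOT

A 7-joint arm with a two-finger parallel gripper is mounted at the origin on the work surface. World frame = base frame: x ahead of the robot, y to its left, z up, the work surface at z = 0. Lengths are in m, angles in rad, forces in N, time in s.
With the tool pointing down it reaches from about 0.4 to 0.85 m from the base axis. Payload 10.4 kg.
Tool frame: the origin (TCP) lies at the very end of the fingers, on their centre line; the grasp point (between the pads) lies 19 mm behind it; z points along the fingers, y is the direction in which the jaws open and shut (so a half turn about z gives the same grasp; the last joint's range is limited). The gripper opens to 87 mm and grips with 3 to 60 N. Pads are 19 mm wide; open, the fingers measure 117 mm over their backs; the gripper's body (75 mm by 190 mm) begins 51 mm behind the grasp point.
Start: joints at [1.142, 0.332, -0.065, 1.46, 0.022, 1.35, -0.088], TCP at [0.247, -0.574, 0.194] pointing down, gripper open.
Joint ranges: [-2.6, 2.6], [-0.5, 2.12], [-1.47, 1.34], [0.16, 2.42], [-1.27, 4.41], [0.06, 2.06], [-2.6, 2.6]. Speed limits (rad/s): [2.22, 2.22, 2.79, 2.79, 3.14, 3.14, 3.14].

INTERFACE

Orientations are given as a unit quaternion [x, y, z, w].
In Python, from bench import r gives the robot as it stands.
- The arm moves only by the shell command python3 -m crank 'ROWS' [FORCE]. ROWS is JSON, a list of rows, each a list of 3 entries, a list of its own where there are three numbers: the opening, from -1 (shut) to 1 (fully open), so that 0 is half open, then the shift along the tool's x, y, z in mm, then the turn about the tool's z in degrees. A call has 1 to 12 rows; each row is the pose to reach, as a shift and turn from the pose commanded when the call began, along the tool's axes at that moment; what a row does not reach only later rows make up. A row lasts 1/12 s, in which the tool goes at most 41.7 mm and 7.16 degrees, less where a joint would pass 70% of its speed; a pose out of reach is approached as far as the arm can. A call with a gripper value outside its range is refused whole. The fingers move at their own pace and stop on an object; FORCE is the grip in N (left out, the last holds). Time passes only in rows, so rows that repeat a pose let the fingers close. It gives the time, the measured TCP pose, the force and the opening at its end, in the units of the state.
- r.read_state(): the state, without advancing time (a new reading comes with each control period).
- r.camera(name): name is "scene" or "top" or "wrist"; returns a dict with "pixels" (400x640x3 uint8, red, green, blue), "fov_y" (degrees; the focal length in pixels is half the picture's height over the tangent of half this angle, whatever the lens; pixels are square), "cx", "cy" (the principal point, pixels), "dist" ([k1, k2, p1, p2, k3] as OpenCV has them; the pictures are not rectified), "cam_to_world" (4x4, takes a point from camera to world coordinates). Camera axes: x right, y down, z forward; pixel columns grow to the right and rows downward; lengths in m; the calibration is good to about 2 mm. A picture is of the moment at which its call begins. There is no depth.
- r.close_job(): hands the job in, once; it reports no verdict.
The state is a dict: "time": time; "joint_positions": joint angles; "joint_vel": joint speeds; "joint_torque": joint torques, N m; "ee_pos": TCP position; "eef_rot": TCP orientation; "ft_force": force on the tool from outside, world axes, zero at the start; "torque": the same for the moment, N m; "width": finger opening in m.
Only numpy, scipy, OpenCV 4.12 (cv2) and the standard library are available. Lean on these libraries where they do the work, as an engineer would, in place of code of your own. Each camera call takes 0.05 s, during which the arm holds its last target.

## Working session

There is one attempt and no reset: what is moved stays moved. The work goes in short steps, Python scripts to look and compute and a shell command to move; the robot and the scene stay as the last step left them, time stands still between calls to the robot, and variables do not carry over. Pictures are saved under pics/ and viewed, and the job is handed in when it is done.

```bash
mkdir -p pics; ls
cat > h.py <<'E'
import numpy as np, cv2
from bench import r
from scipy.spatial.transform import Rotation as R
def snap(name,fn):
    c=r.camera(name); cv2.imwrite('pics/'+fn+'.png',c['pixels'][:,:,::-1]); 
    np.savez('pics/'+fn+'.npz',**{k:np.array(v) for k,v in c.items()}); return c
def load(fn): return dict(np.load('pics/'+fn+'.npz'))
def K(c):
    f=200/np.tan(np.radians(float(c['fov_y']))/2); return np.array([[f,0,float(c['cx'])],[0,f,float(c['cy'])],[0,0,1]])
def ray(c,uv):
    uv=np.array(uv,float).reshape(-1,1,2)
    n=cv2.undistortPoints(uv,K(c),np.array(c['dist'],float)).reshape(-1,2)
    T=np.array(c['cam_to_world']); d=np.c_[n,np.ones(len(n))]@T[:3,:3].T
    return T[:3,3],d
def plane(c,uv,z):
    o,d=ray(c,uv); return o+d*((z-o[2])/d[:,2])[:,None]
def proj(c,P):
    T=np.linalg.inv(np.array(c['cam_to_world'])); rv=cv2.Rodrigues(T[:3,:3])[0]
    return cv2.projectPoints(np.array(P,float).reshape(-1,3),rv,T[:3,3],K(c),np.array(c['dist'],float))[0].reshape(-1,2)
def tomm(p,pos=None,q=None):
    s=r.read_state(); return R.from_quat(s['eef_rot']).inv().apply(np.array(p)-s['ee_pos'])*1000
E
python3 - <<'E'
from h import *
for n in ['scene','top','wrist']:
    c=snap(n,n+'0'); print(n,c['fov_y'],np.round(c['cam_to_world'],3).tolist(),c['dist'])
s=r.read_state(); print({k:np.round(v,3) for k,v in s.items()})
E
```

```text
pics
scene 43.943079025790475 [[0.331, 0.566, -0.755, 1.481], [0.943, -0.212, 0.255, -0.422], [-0.016, -0.797, -0.604, 0.857], [0.0, 0.0, 0.0, 1.0]] [-0.11555679  0.          0.          0.          0.        ]
top 53.675248100277585 [[0.014, -0.986, 0.168, 0.36], [-0.999, -0.019, -0.032, -0.057], [0.035, -0.168, -0.985, 1.059], [0.0, 0.0, 0.0, 1.0]] [-0.08010592  0.          0.          0.          0.        ]
wrist 60.297302301210976 [[0.396, -0.885, -0.245, 0.314], [-0.918, -0.382, -0.104, -0.545], [-0.001, 0.266, -0.964, 0.383], [0.0, 0.0, 0.0, 1.0]] [-0.05371906  0.          0.          0.          0.        ]
{'time': np.float64(0.15), 'joint_positions': array([ 1.142,  0.333, -0.065,  1.461,  0.022,  1.35 , -0.088]), 'joint_vel': array([ 0.002, -0.001, -0.   , -0.002,  0.   ,  0.001,  0.   ]), 'joint_torque': array([ 1.0000e-03, -6.2363e+01,  2.5000e-02, -3.9014e+01, -6.1000e-02,
        3.7000e-02,  0.0000e+00]), 'ee_pos': array([ 0.247, -0.574,  0.194]), 'eef_rot': array([ 0.979,  0.202, -0.   , -0.001]), 'ft_force': array([ 0.138,  0.267, -0.258]), 'torque': array([ 0.004, -0.002, -0.05 ]), 'width': np.float64(0.087)}
```

View pics/scene0.png

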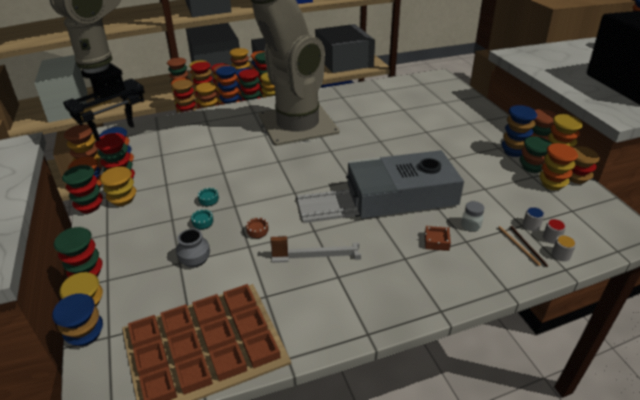

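View pics/top0.png

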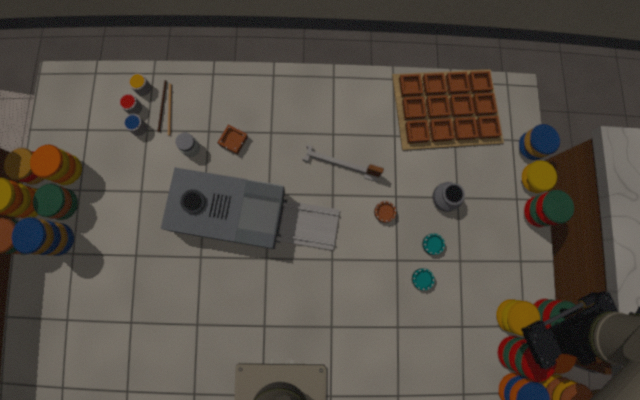

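View pics/wrist0.png

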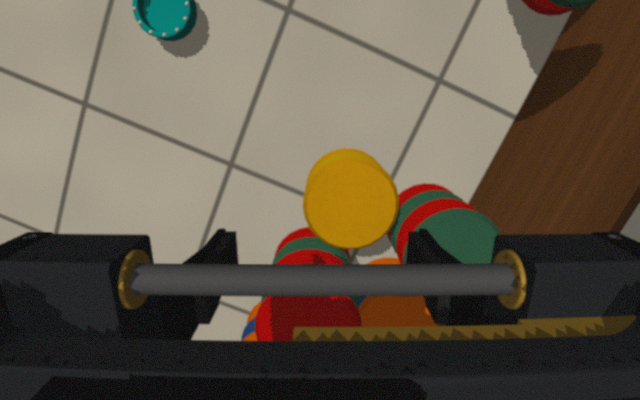

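Candidates for the lamp in the top view: round clay (385,212), turquoise look-alikes (433,244) and (423,279), the square lamp (233,138), and the square lamps in the rack (450,108). The description fits (385,212), so I'll check it in a close crop.

Run:
```python
from h import *
a=cv2.imread('pics/top0.png'); 
c=a[130:260,265:465]; cv2.imwrite('pics/crop_a.png',cv2.resize(c,None,fx=4,fy=4,interpolation=cv2.INTER_CUBIC))
c=a[160:260,150:350]; cv2.imwrite('pics/crop_b.png',cv2.resize(c,None,fx=4,fy=4,interpolation=cv2.INTER_CUBIC))
a=cv2.imread('pics/scene0.png')
c=a[140:275,180:380]; cv2.imwrite('pics/crop_c.png',cv2.resize(c,None,fx=4,fy=4,interpolation=cv2.INTER_CUBIC))
```

```text
(no output)
```

View pics/crop_a.png

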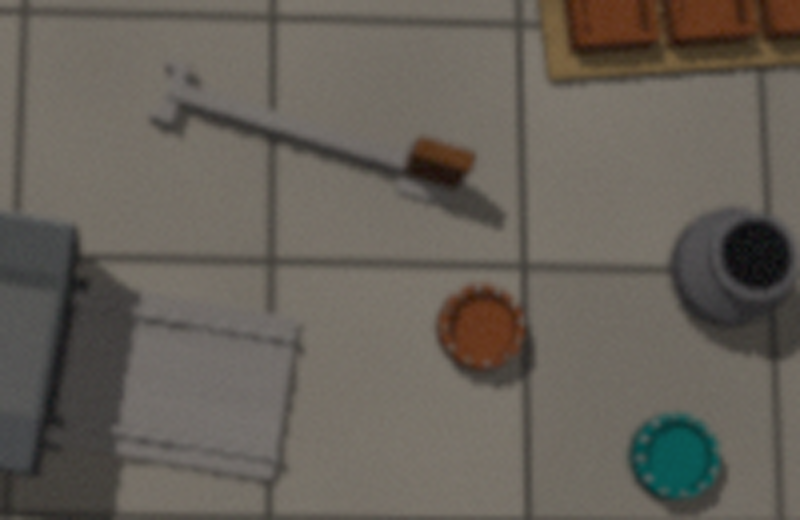

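View pics/crop_b.png

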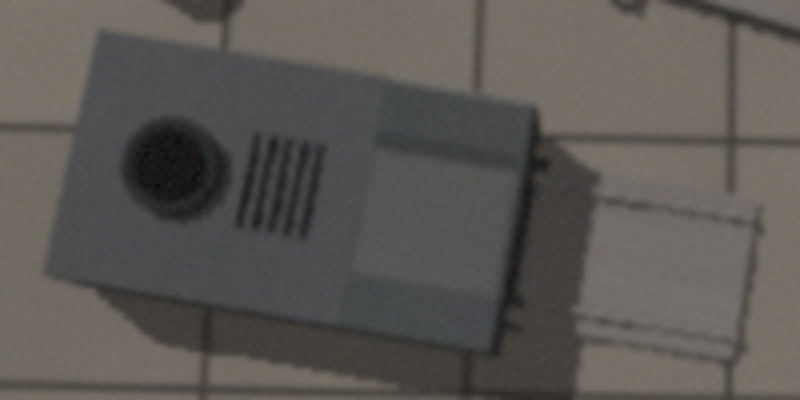

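View pics/crop_c.png

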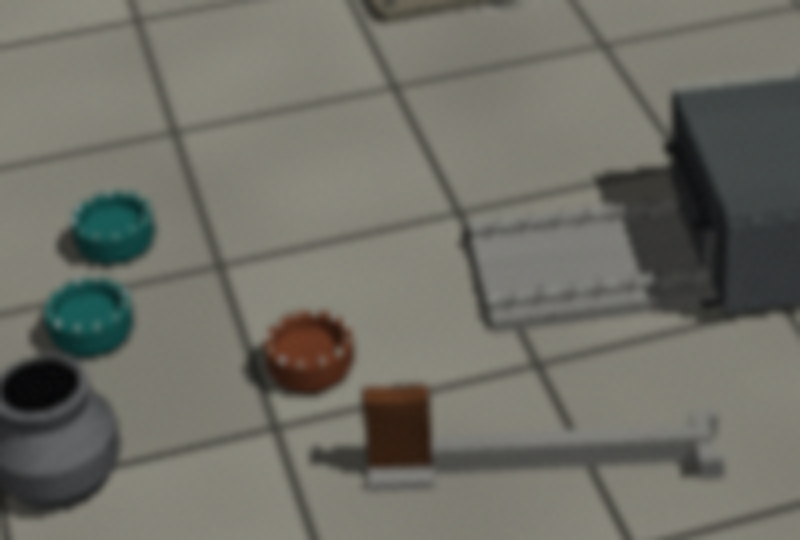

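```bash
cat > meas.py <<'E'
from h import *
c=load('top0'); s=load('scene0')
def P(l,z): return plane(c,np.array(l)/4+[150,160],z)
roof=P([(100,30),(537,107),(492,353),(45,275)],.09)
print('roof',roof.round(4).tolist())
print('len',np.linalg.norm(roof[1]-roof[0]),np.linalg.norm(roof[2]-roof[3]),'wid',np.linalg.norm(roof[1]-roof[2]))
end=P([(760,205),(735,360)],.015); print('trayend',end.round(4).tolist(), np.linalg.norm(end[0]-end[1]))
rails=P([(600,200),(755,228),(590,322),(738,345)],.018); print('rail',rails.round(4).tolist())
for n,im in (('top',c),('scene',s)):
    a=im['pixels'].astype(np.uint8); h=cv2.cvtColor(a,cv2.COLOR_RGB2HSV)
    m=((h[...,0]<14)&(h[...,1]>110)).astype(np.uint8)
    k,l,st,ce=cv2.connectedComponentsWithStats(m)
    for i in range(1,k):
        if 60<st[i,4]<2000: print(n,st[i],ce[i].round(1), plane(im,ce[i],.024)[0].round(4), plane(im,ce[i],.064)[0].round(4))
def Q(l,z): return plane(c,np.array(l)/4+[265,130],z)
print('handle top corners',Q([(424,137),(473,152),(462,176),(412,156)],.064).round(4).tolist())
print('stem',Q([(180,97),(410,168)],.02).round(4).tolist())
print('head',Q([(178,66),(153,122)],.016).round(4).tolist())
E
python3 meas.py
```

```text
roof [[0.604, 0.2756, 0.09], [0.5598, -0.0015, 0.09], [0.4066, 0.0216, 0.09], [0.4486, 0.2982, 0.09]]
len 0.28058082008707413 0.27969347197094085 wid 0.15502796679521533
trayend [[0.5115, -0.1479, 0.015], [0.4081, -0.132, 0.015]] 0.1046130005101424
rail [[0.5125, -0.041, 0.018], [0.4956, -0.1444, 0.018], [0.4314, -0.0361, 0.018], [0.4178, -0.1336, 0.018]]
top [120  95  15  13 154] [126.9 101. ] [0.8103 0.4511 0.024 ] [0.7929 0.4315 0.064 ]
top [218 125  29  28 484] [232.2 138.7] [0.7043 0.148  0.024 ] [0.691  0.1401 0.064 ]
top [   0  144   63  168 1834] [ 24.8 201.9] [0.5186 0.7093 0.024 ] [0.5125 0.6797 0.064 ]
top [ 54 153  21  30 153] [ 68.1 170. ] [0.6091 0.5952 0.024 ] [0.5995 0.57   0.064 ]
top [368 165  15  11  95] [374.9 169.9] [ 0.6252 -0.2415  0.024 ] [ 0.615  -0.2344  0.064 ]
top [ 53 188  19  30 173] [ 64.6 204.8] [0.5129 0.5931 0.024 ] [0.507 0.568 0.064]
top [524 197  19  30 168] [529.6 212.3] [ 0.5164 -0.6737  0.024 ] [ 0.5104 -0.6498  0.064 ]
top [ 16 202  18  16  83] [ 26.7 211.4] [0.4925 0.6999 0.024 ] [0.4874 0.6706 0.064 ]
top [375 202  21  20 320] [384.9 211.6] 
[... 2104 characters left out ...]
4  0.064 ]
scene [247 219  21  19 308] [256.8 227.8] [ 0.5211 -0.2693  0.024 ] [ 0.5672 -0.2766  0.064 ]
scene [549 219  16  11 129] [556.4 224.1] [0.7816 0.4646 0.024 ] [0.8152 0.422  0.064 ]
scene [425 227  25  23 505] [437.1 238.1] [0.716  0.1427 0.024 ] [0.7527 0.1155 0.064 ]
scene [271 237  16  19 284] [278.9 245.9] [ 0.6057 -0.2341  0.024 ] [ 0.6477 -0.2432  0.064 ]
scene [ 89 258  13  18 125] [ 96.3 267.2] [ 0.5287 -0.6701  0.024 ] [ 0.5744 -0.6582  0.064 ]
handle top corners [[0.63, -0.2244, 0.064], [0.6207, -0.2566, 0.064], [0.6044, -0.2491, 0.064], [0.617, -0.2164, 0.064]]
stem [[0.6661, -0.0649, 0.02], [0.62, -0.222, 0.02]]
head [[0.6893, -0.0631, 0.016], [0.6492, -0.0468, 0.016]]
```

Close crops confirm the choice: top (385,212) is the round, terracotta, loose lamp. The pusher's head is at top (309,155) and its handle at (375,170). The tray is around (317,228), and the dryer front edge runs (284,187)–(273,248).

Run:
```python
from h import *
print(tomm([.513,-.268,.17]))
s=r.read_state(); print(R.from_quat(s['eef_rot']).as_matrix().round(3))
c=load('top0'); print('pot',plane(c,[(455,193)],.075)[0])
```

```text
[ 365.56140536 -175.90310942   23.71540011]
[[ 0.919  0.395 -0.   ]
 [ 0.395 -0.919  0.001]
 [-0.    -0.001 -1.   ]]
pot [ 0.55597626 -0.44191253  0.075     ]
```

```bash
python3 -m crank '[[1,[36,-18,0],3],[1,[72,-35,2],6],[1,[108,-52,4],10],[1,[144,-69,6],14],[1,[180,-87,8],18],[1,[216,-104,10],22],[1,[252,-121,12],26],[1,[288,-139,14],29],[1,[324,-156,18],32],[1,[350,-170,22],32.2],[1,[366,-176,24],32.2],[1,[366,-176,24],32.2]]' 20
python3 - <<'E'
from h import *
c=snap('wrist','w1'); s=r.read_state(); print(s['time'],s['ee_pos'],R.from_quat(s['eef_rot']).as_matrix().round(3)); print(proj(c,[[.513,-.268,.028]]))
E
```

```text
time: 1.15
ee_pos: [0.5161, -0.2631, 0.1693]
eef_rot: [0.997, -0.075, -0.0, -0.001]
ft_force: [-0.2, 0.4, -0.0]
width: 0.087
1.2 [ 0.51456095 -0.26579116  0.16954499] [[ 0.988 -0.152 -0.001]
 [-0.152 -0.988  0.001]
 [-0.001 -0.001 -1.   ]]
[[328.15606345 180.31225561]]
```

View pics/w1.png

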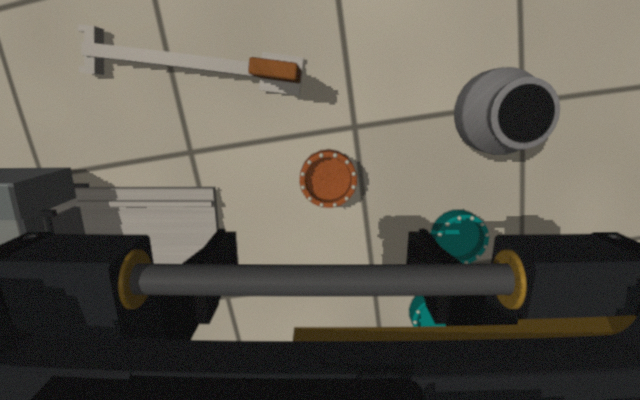

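Wrist view: lamp at (328,179), pusher head at (92,50), handle at (275,68), pot at (507,110), tray corner at (216,188).

Run:
```python
from h import *
c=load('w1'); a=c['pixels'].astype(np.uint8); h=cv2.cvtColor(a,cv2.COLOR_RGB2HSV)
m=((h[...,0]<14)&(h[...,1]>110)).astype(np.uint8)[:225]
for ct in cv2.findContours(m,cv2.RETR_EXTERNAL,cv2.CHAIN_APPROX_NONE)[0]:
    if cv2.contourArea(ct)>300: 
        x,rd=cv2.minEnclosingCircle(ct); print(x,rd,cv2.minAreaRect(ct)); print('lamp z.026',plane(c,[x],.026).round(4))
cv2.imwrite('pics/w1c.png',cv2.resize(cv2.cvtColor(a[10:110,60:320],cv2.COLOR_RGB2BGR),None,fx=3,fy=3,interpolation=cv2.INTER_CUBIC))
print(tomm([.513,-.268,.01]))
```

```text
(328.0, 178.375) 28.90322494506836 ((328.0, 178.0), (56.0, 56.0), 90.0)
lamp z.026 [[ 0.5145 -0.2681  0.026 ]]
(274.5, 67.5) 26.2774658203125 ((274.10003662109375, 69.30000305175781), (51.47737121582031, 18.101932525634766), 8.130102157592773)
lamp z.026 [[ 0.6249 -0.2345  0.026 ]]
[ -1.09825101   2.57822883 159.54330379]
```

View pics/w1c.png

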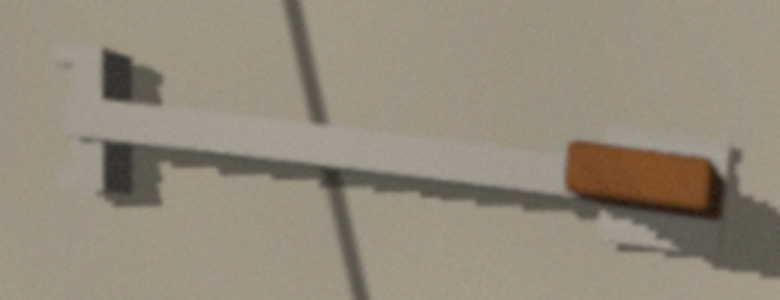

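```bash
python3 -m crank '[[1,[0,2.4,35],0],[1,[0,2.4,70],0],[1,[0,2.4,100],0],[1,[0,2.4,125],0],[1,[0,2.4,145],0],[1,[0,2.4,155],0],[1,[0,2.4,159.5],0],[1,[0,2.4,159.5],0],[-0.2,[0,2.4,159.5],0],[-0.2,[0,2.4,159.5],0],[-0.2,[0,2.4,159.5],0],[-0.2,[0,2.4,159.5],0]]' 20
python3 - <<'E'
from h import *
c=load('w1')
f=lambda l,z: plane(c,np.array(l)/3+[60,10],z).round(4)
print('handle top c',f([(640,177)],.064),'corners',f([(568,142),(715,160),(710,213),(566,193)],.064).tolist())
print('foot c',f([(664,190)],.006),f([(607,128),(732,148),(722,250),(600,232)],.006).tolist())
print('stem',f([(100,119),(560,172)],.02).tolist())
print('head corners z.016',f([(60,48),(62,188),(105,50),(103,190)],.016).tolist())
E
```

```text
time: 2.2
ee_pos: [0.5137, -0.2708, 0.0116]
eef_rot: [0.997, -0.078, 0.001, 0.0]
ft_force: [-0.1, -0.7, 0.5]
width: 0.0682
handle top c [[ 0.6198 -0.2379  0.064 ]] corners [[0.6317, -0.2202, 0.064], [0.621, -0.2587, 0.064], [0.6076, -0.2551, 0.064], [0.6188, -0.2171, 0.064]]
foot c [[ 0.6207 -0.2378  0.006 ]] [[0.6424, -0.223, 0.006], [0.6302, -0.2617, 0.006], [0.5992, -0.2534, 0.006], [0.611, -0.2146, 0.006]]
stem [[0.6699, -0.0664, 0.02], [0.6298, -0.208, 0.02]]
head corners z.016 [[0.6939, -0.0569, 0.016], [0.6527, -0.0449, 0.016], [0.6905, -0.0715, 0.016], [0.6497, -0.0585, 0.016]]
```

```bash
python3 -m crank '[[-0.6,[0,0,0],0],[-0.6,[0,0,0],0],[-0.6,[0,0,0],0],[-0.6,[0,0,0],0]]' 20
python3 - <<'E'
from h import *
s=r.read_state();print(s['width'],s['ee_pos'],s['ft_force'])
u=np.array([.1535,.988]);u/=np.linalg.norm(u)
t=np.array([.4830,.009])-.11*u; print(t); print(tomm([*t,.08]),tomm([*t,.022]))
E
```

```text
time: 2.53
ee_pos: [0.5132, -0.2705, 0.0107]
eef_rot: [0.997, -0.078, 0.0, 0.0]
ft_force: [-0.5, 0.5, 0.2]
width: 0.0412
0.041217879279694065 [ 0.51319493 -0.27045226  0.01071287] [-0.51853353  0.48545716  0.16023485]
[ 0.46611252 -0.09969597]
[ -73.06310955 -161.34810163  -69.30905513] [ -73.06932849 -161.35316512  -11.30905569]
```

Width 41 mm is below the lamp's 58 mm, so something is off. Taking a look.

Run:
```python
from h import *
snap('wrist','w2'); snap('scene','s2'); a=cv2.imread('pics/s2.png')
cv2.imwrite('pics/s2c.png',cv2.resize(a[120:290,170:370],None,fx=3.5,fy=3.5,interpolation=cv2.INTER_CUBIC)); print(r.read_state()['width'])
```

```text
0.03342248348391091
```

View pics/w2.png

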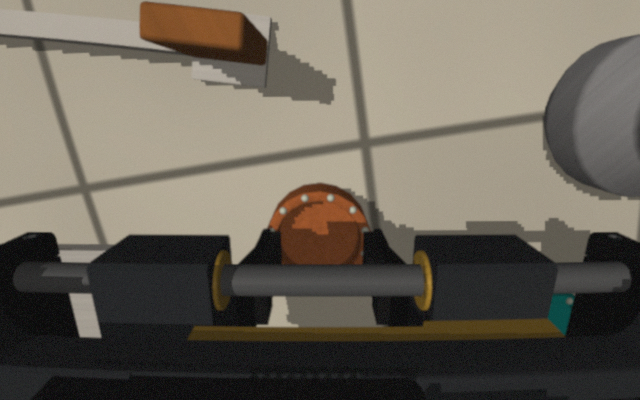

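View pics/s2c.png

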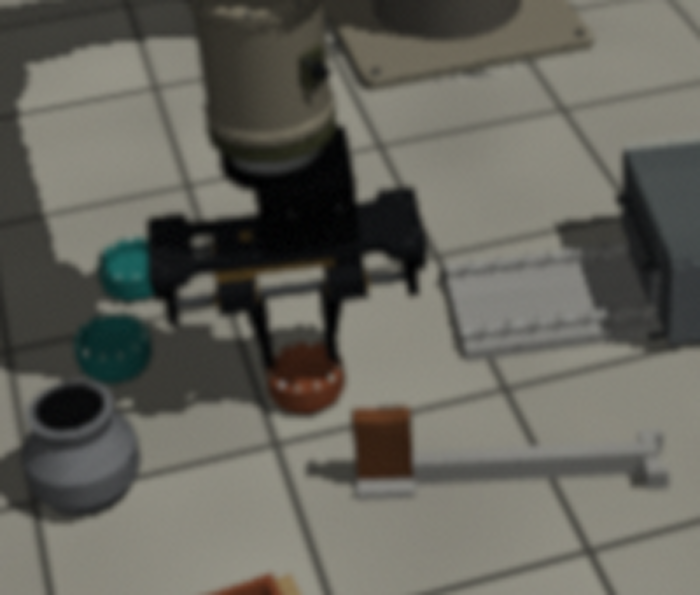

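The fingers squeezed behind the lamp's centre and it slid forward (still upright, at (318,230)). I'll open, rise a little and re-measure.

```bash
python3 -m crank '[[1,[0,0,0],0],[1,[0,0,0],0],[1,[0,0,0],0],[1,[0,0,-30],0],[1,[0,0,-60],0],[1,[0,0,-90],0],[1,[0,0,-100],0],[1,[0,0,-100],0],[1,[0,0,-100],0]]' 20
python3 - <<'E'
from h import *
c=snap('wrist','w3'); t=snap('top','t3'); s=r.read_state(); print(s['time'],s['ee_pos'],s['width'],np.array(s['joint_vel']).round(3))
def lamp(c,lim=400):
    h=cv2.cvtColor(c['pixels'],cv2.COLOR_RGB2HSV); m=((h[...,0]<14)&(h[...,1]>110)).astype(np.uint8)[:lim]
    for ct in cv2.findContours(m,cv2.RETR_EXTERNAL,cv2.CHAIN_APPROX_NONE)[0]:
        if cv2.contourArea(ct)>200:
            x,rd=cv2.minEnclosingCircle(ct); print(np.round(x,1),rd,plane(c,[x],.026).round(4))
lamp(c); T=np.array(c['cam_to_world']); print(T.round(4)); print(proj(c,[s['ee_pos'],[.514,-.268,.026]]))
cv2.imwrite('pics/t3c.png',cv2.resize(cv2.imread('pics/t3.png')[130:300,250:470],None,fx=3.5,fy=3.5))
E
```

```text
time: 3.38
ee_pos: [0.5132, -0.2705, 0.1106]
eef_rot: [0.997, -0.078, 0.0, 0.0]
ft_force: [0.2, 0.4, -0.8]
width: 0.0835
3.4833 [ 0.51231542 -0.27009022  0.10909559] 0.08567337553037464 [-0.     0.007  0.     0.003 -0.001  0.003  0.001]
[319.5 191.8] 34.55803298950195 [[ 0.5145 -0.2682  0.026 ]]
[250.5  60.5] 35.58802032470703 [[ 0.6237 -0.2328  0.026 ]]
[[-1.547e-01 -9.526e-01 -2.621e-01  5.855e-01]
 [-9.880e-01  1.491e-01  4.130e-02 -2.813e-01]
 [-2.000e-04  2.653e-01 -9.642e-01  3.006e-01]
 [ 0.000e+00  0.000e+00  0.000e+00  1.000e+00]]
[[322.31402622 230.4495969 ]
 [319.37309848 192.46661547]]
```

View pics/w3.png

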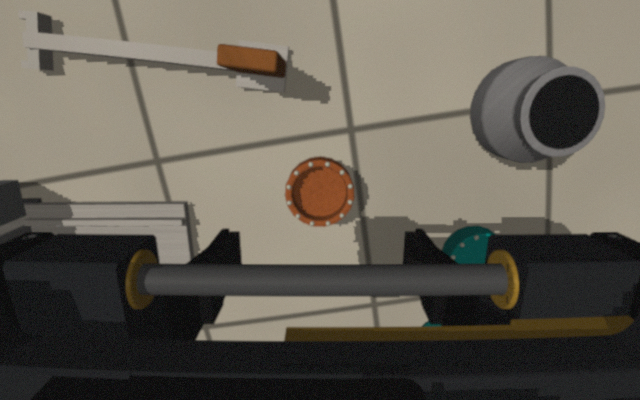

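View pics/t3c.png

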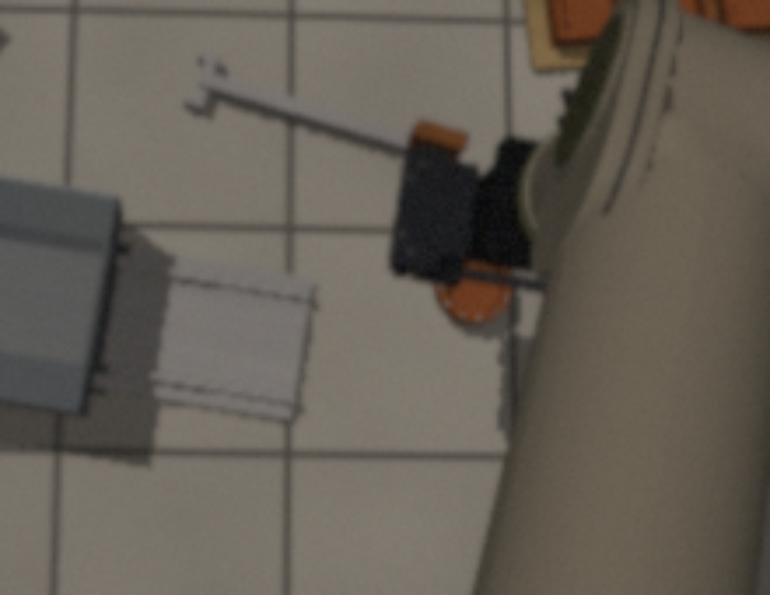

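Run:
```python
from h import *
a=cv2.imread('pics/w2.png')[170:340,200:450]
a=cv2.convertScaleAbs(a,alpha=1.6,beta=20)
cv2.imwrite('pics/w2c.png',cv2.resize(a,None,fx=3.1,fy=3.1,interpolation=cv2.INTER_CUBIC))
a=cv2.imread('pics/s2.png')[195:250,225:290]
a=cv2.convertScaleAbs(a,alpha=2,beta=20)
cv2.imwrite('pics/s2d.png',cv2.resize(a,None,fx=10,fy=10,interpolation=cv2.INTER_CUBIC))
c=load('w2'); print(proj(c,[[.514,-.268,.028],[.5132,-.2705,.0107]]))
```

```text
[[318.19494939 240.64768332]
 [322.91367702 229.80465479]]
```

View pics/w2c.png

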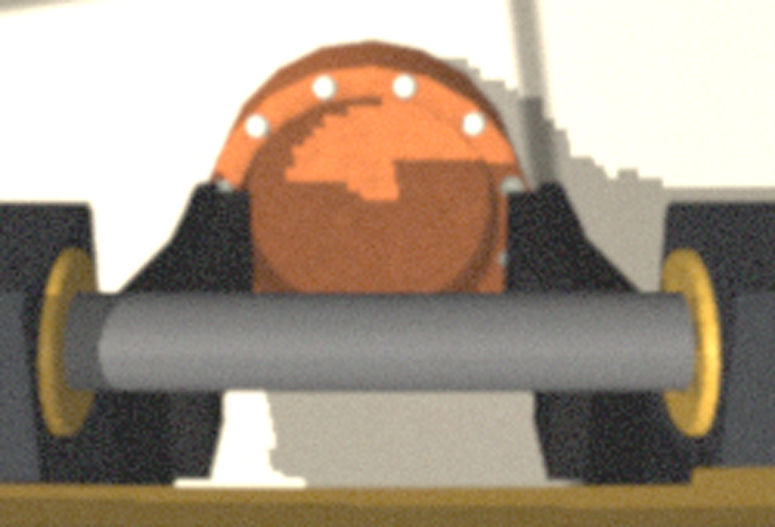

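View pics/s2d.png

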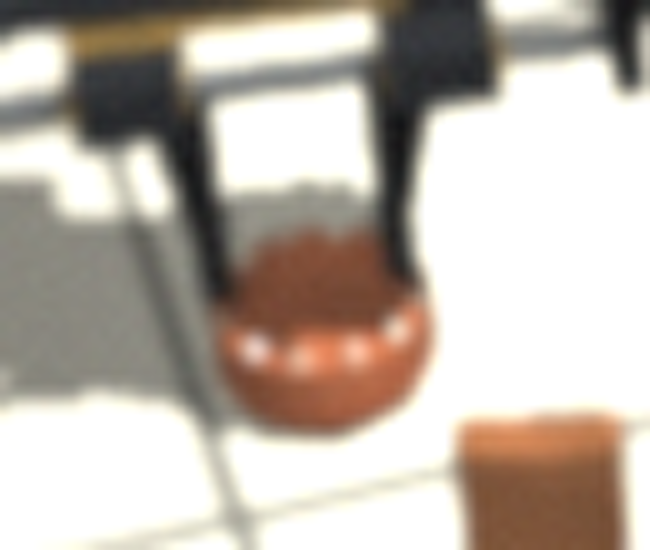

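Run:
```python
from h import *
c=load('s2'); u=np.array([.1535,.988,0])
for z in (.011,.028,.04,.05):
    p=np.array([.5132,-.2705,z]); v=np.array([.988,-.1535,0])
    print(z,[proj(c,[p+sx*.0206*u+w*.0095*v for w in (-1,1)]).round(1).tolist() for sx in (-1,1)])
c=load('w3')
for z in (.1091,.13,.14,.15):
    p=np.array([.5123,-.2701,z]); print(z,[proj(c,[p+sx*.0425*u+w*.0095*v for w in (-1,1)]).round(1).tolist() for sx in (-1,1)])
a=cv2.convertScaleAbs(cv2.imread('pics/w3.png')[210:350,150:500],alpha=2.5,beta=30)
cv2.imwrite('pics/w3c.png',cv2.resize(a,None,fx=2.2,fy=2.2,interpolation=cv2.INTER_CUBIC))
```

```text
0.011 [[[247.9, 228.5], [248.4, 233.3]], [[263.7, 226.4], [264.4, 231.2]]]
0.028 [[[247.2, 223.5], [247.7, 228.3]], [[263.1, 221.5], [263.8, 226.2]]]
0.04 [[[246.7, 219.9], [247.2, 224.7]], [[262.7, 217.9], [263.4, 222.6]]]
0.05 [[[246.3, 217.0], [246.8, 221.7]], [[262.4, 214.9], [263.1, 219.6]]]
0.1091 [[[392.9, 245.1], [394.7, 215.2]], [[251.8, 245.2], [250.0, 215.3]]]
0.13 [[[400.4, 260.5], [402.7, 227.8]], [[244.4, 260.7], [242.1, 227.9]]]
0.14 [[[404.6, 269.1], [407.1, 234.8]], [[240.2, 269.3], [237.7, 235.0]]]
0.15 [[[409.3, 278.6], [412.1, 242.7]], [[235.6, 278.8], [232.7, 242.9]]]
```

View pics/w3c.png

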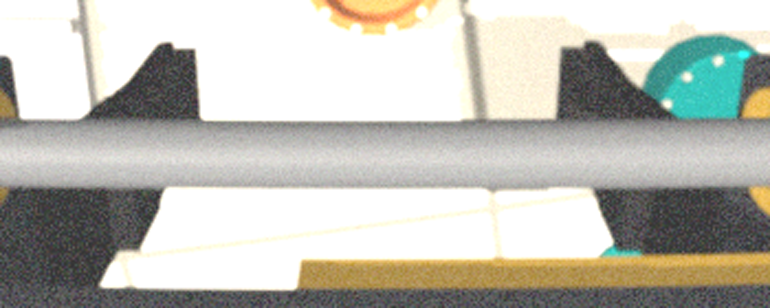

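Two views agree that the real fingertips sit about 26 mm above the reported TCP: (239,232)/(404,232) in the wrist view, and the tips ending at the rim in the scene view. The fingers closed above the lamp, and it never moved (still at 0.5145, -0.268). I'll correct heights by 26 mm and watch the force.

Run:
```python
from h import *
print(tomm([.5145,-.268,-.015]))
```

```text
[  2.09918491  -2.3271457  124.09284719]
```

```bash
python3 -m crank '[[1,[2,-2.3,30],0],[1,[2,-2.3,60],0],[1,[2,-2.3,85],0],[1,[2,-2.3,100],0],[1,[2,-2.3,107],0],[1,[2,-2.3,112],0],[1,[2,-2.3,112],0],[1,[2,-2.3,112],0]]' 20
python3 -m crank '[[1,[0,0,4],0],[1,[0,0,8],0],[1,[0,0,11],0],[1,[0,0,11],0],[1,[0,0,11],0]]' 20
python3 - <<'E'
from h import *
snap('wrist','w4');snap('scene','s4')
a=cv2.imread('pics/s4.png')[170:260,200:300]
cv2.imwrite('pics/s4c.png',cv2.resize(a,None,fx=6,fy=6,interpolation=cv2.INTER_CUBIC))
E
```

```text
time: 4.15
ee_pos: [0.5158, -0.2686, -0.0009]
eef_rot: [0.997, -0.078, 0.0, 0.0]
ft_force: [-0.5, 0.8, 0.8]
width: 0.0873
time: 4.57
ee_pos: [0.5154, -0.2684, -0.0124]
eef_rot: [0.997, -0.078, -0.0, -0.0]
ft_force: [0.2, -0.1, -0.0]
width: 0.0872
```

View pics/s4c.png

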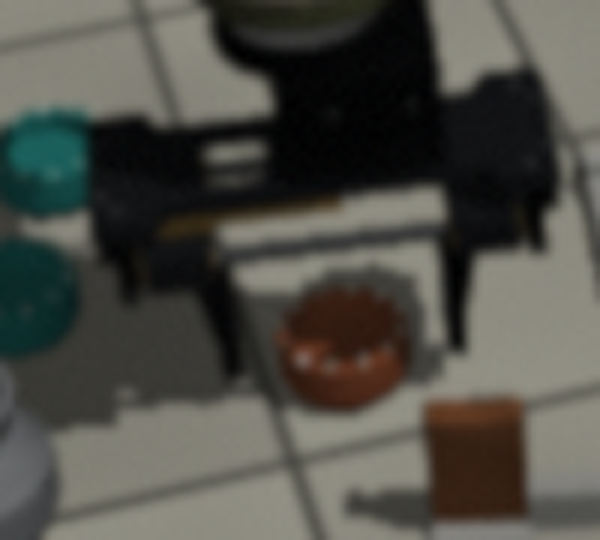

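View pics/w4.png

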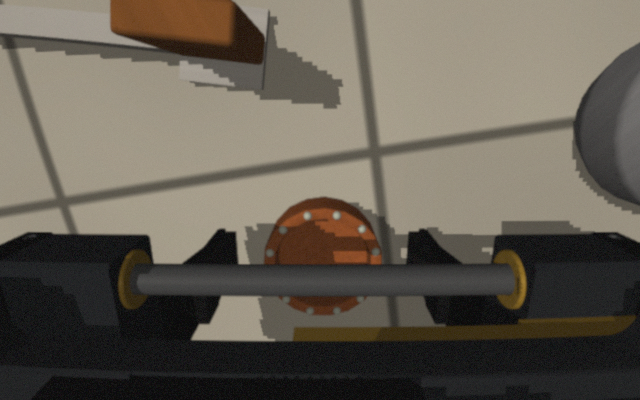

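Confirmed: ee z = -12 mm with no contact, and the fingers now straddle the lamp at (322,255). Closing.

```bash
python3 -m crank '[[-0.2,[0,0,0],0],[-0.2,[0,0,0],0],[-0.2,[0,0,0],0],[-0.2,[0,0,0],0],[-0.2,[0,0,0],0],[-0.2,[0,0,0],0],[-0.2,[0,0,0],0],[-0.2,[0,0,0],0]]' 20
python3 - <<'E'
from h import *
s=r.read_state(); print(s['width'],s['ft_force'])
t=np.array([.4661,-.0997]); print(tomm([*t,.06]),tomm([*t,-.001]))
E
```

```text
time: 5.33
ee_pos: [0.5155, -0.2685, -0.0123]
eef_rot: [0.997, -0.078, 0.0, 0.0]
ft_force: [-1.1, 0.0, 1.0]
width: 0.0577
0.05765576682933191 [-1.14723809  0.04223395  1.02226974]
[ -75.05326029 -159.05729958  -72.32557433] [ -75.05535332 -159.06234047  -11.32557458]
```

```bash
python3 -m crank '[[-0.2,[0,0,-15],0],[-0.2,[0,0,-45],0],[-0.2,[-10,-25,-70],0],[-0.2,[-25,-60,-80],0],[-0.2,[-41,-95,-80],0],[-0.2,[-57,-125,-80],0],[-0.2,[-70,-148,-80],0],[-0.2,[-75,-159,-80],0],[-0.2,[-75,-159,-80],0],[-0.2,[-75,-159,-80],0]]' 20
python3 - <<'E'
from h import *
c=snap('wrist','w5'); snap('scene','s5'); s=r.read_state(); print(s['width'],s['ee_pos'])
print(proj(c,[[*( np.array([.483,.009])+x*np.array([.1535,.988])+y*np.array([-.988,.1535])),.018] for x,y in ((0,-.037),(-.15,-.037),(-.15,.037),(-.15,0))]))
E
```

```text
time: 6.17
ee_pos: [0.4664, -0.1001, 0.0679]
eef_rot: [0.997, -0.078, 0.0, 0.0]
ft_force: [0.2, 0.1, -0.7]
width: 0.0571
0.057464891610237365 [ 0.46649413 -0.10123105  0.06765503]
[[166.71549377 155.63528852]
 [379.07933705 155.12904839]
 [374.7900279  252.24871767]
 [376.90949074 205.61212126]]
```

View pics/w5.png

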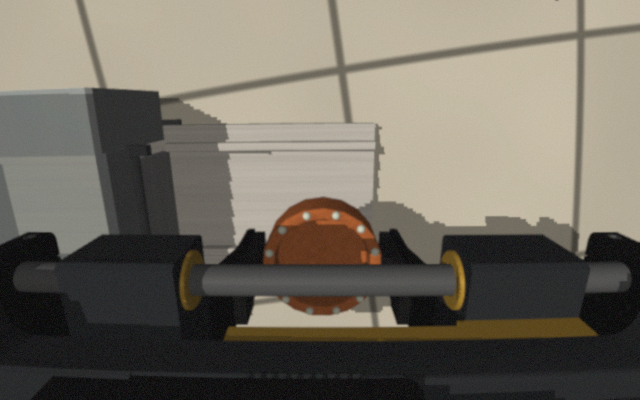

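View pics/s5.png

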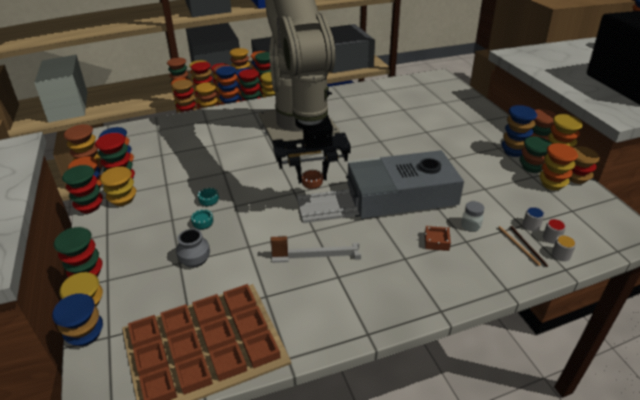

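Run:
```python
from h import *
c=load('w5')
P=lambda x,y,z: [*( np.array([.483,.009])+x*np.array([.1535,.988])+y*np.array([-.988,.1535])),z]
for y in(-.055,-.047,-.043,-.04,-.037):
    print(y,[proj(c,[P(x,y,z) for x in (-.04,-.145)]).round(1).tolist() for z in (.01,.018)])
a=cv2.imread('pics/w5.png')[85:290,80:400]
cv2.imwrite('pics/w5c.png',cv2.resize(a,None,fx=2.5,fy=2.5,interpolation=cv2.INTER_CUBIC))
print(plane(c,[(324,256)],.067+.026-.01+.028))
```

```text
-0.055 [[[223.8, 128.6], [371.3, 128.2]], [[220.7, 129.4], [372.9, 129.1]]]
-0.047 [[[224.6, 139.8], [370.9, 139.6]], [[221.5, 141.1], [372.5, 140.8]]]
-0.043 [[[225.0, 145.4], [370.7, 145.1]], [[221.9, 146.8], [372.3, 146.6]]]
-0.04 [[[225.3, 149.5], [370.6, 149.3]], [[222.2, 151.1], [372.1, 150.9]]]
-0.037 [[[225.6, 153.7], [370.4, 153.4]], [[222.5, 155.3], [372.0, 155.1]]]
[[ 0.46988677 -0.10111904  0.111     ]]
```

View pics/w5c.png

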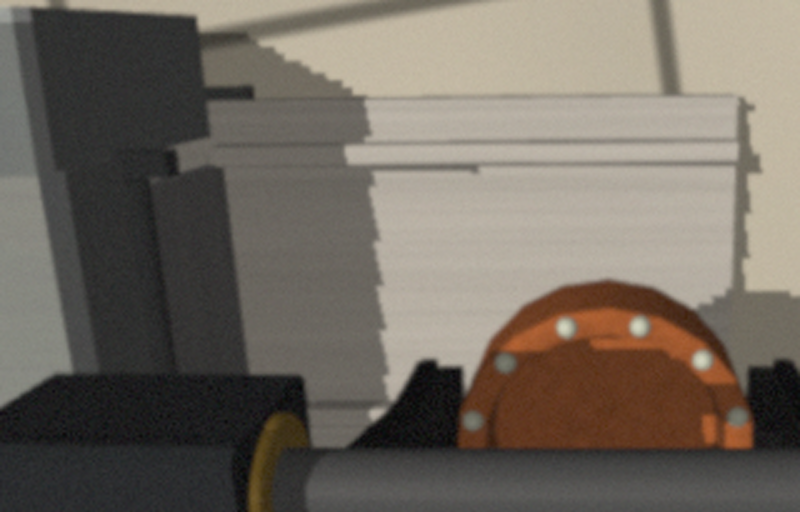

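```bash
python3 -m crank '[[-0.2,[2,0,20],0],[-0.2,[2,0,42],0],[-0.2,[2,0,58],0],[-0.2,[2,0,65],0],[-0.2,[2,0,68],0],[-0.2,[2,0,69.5],0],[-0.2,[2,0,69.5],0],[-0.2,[2,0,69.5],0]]' 20
python3 -m crank '[[1,[0,0,0],0],[1,[0,0,0],0],[1,[0,0,0],0],[1,[0,0,0],0],[1,[0,0,0],0],[1,[0,0,-2],0],[1,[0,0,-20],0],[1,[0,0,-50],0],[1,[0,0,-85],0],[1,[0,0,-120],0],[1,[0,0,-120],0],[1,[0,0,-120],0]]' 20
python3 - <<'E'
from h import *
c=snap('wrist','w6'); s=r.read_state(); print(s['width'],s['ee_pos'])
h=cv2.cvtColor(c['pixels'],cv2.COLOR_RGB2HSV); m=((h[...,0]<14)&(h[...,1]>110)).astype(np.uint8)
for ct in cv2.findContours(m,cv2.RETR_EXTERNAL,cv2.CHAIN_APPROX_NONE)[0]:
    if cv2.contourArea(ct)>200:
        x,rd=cv2.minEnclosingCircle(ct); print(np.round(x,1),rd,plane(c,[x],.036).round(4))
E
```

```text
time: 6.93
ee_pos: [0.4689, -0.1004, -0.001]
eef_rot: [0.997, -0.078, 0.001, 0.0]
ft_force: [1.2, -0.3, -1.2]
width: 0.0572
time: 7.93
ee_pos: [0.4696, -0.1004, 0.1203]
eef_rot: [0.997, -0.078, 0.002, 0.001]
ft_force: [-0.5, -0.1, -1.2]
width: 0.087
0.08668226017600304 [ 0.46840448 -0.10019317  0.11860152]
[322.  195.3] 34.751277923583984 [[ 0.468  -0.0997  0.036 ]]
```

View pics/w6.png

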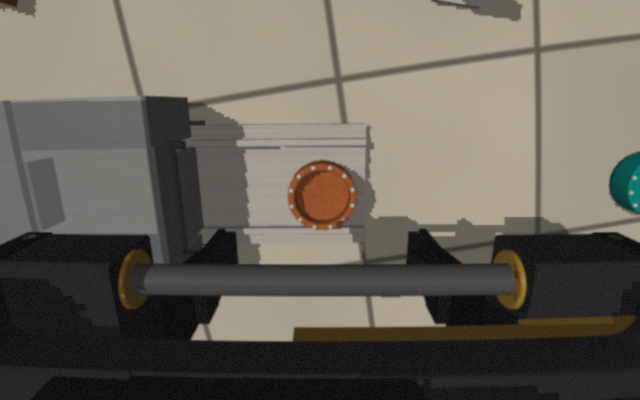

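Lamp stands on the tray at (322,195) between the rails (outer edges at rows ~124 and ~241, tray end at col ~368). Next I'll refine the dryer axis from this view and work out the pusher approach.

Run:
```python
from h import *
a=cv2.imread('pics/w6.png')[110:250,170:390]
cv2.imwrite('pics/w6c.png',cv2.resize(a,None,fx=3.6,fy=3.6,interpolation=cv2.INTER_CUBIC))
```

```text
(no output)
```

View pics/w6c.png

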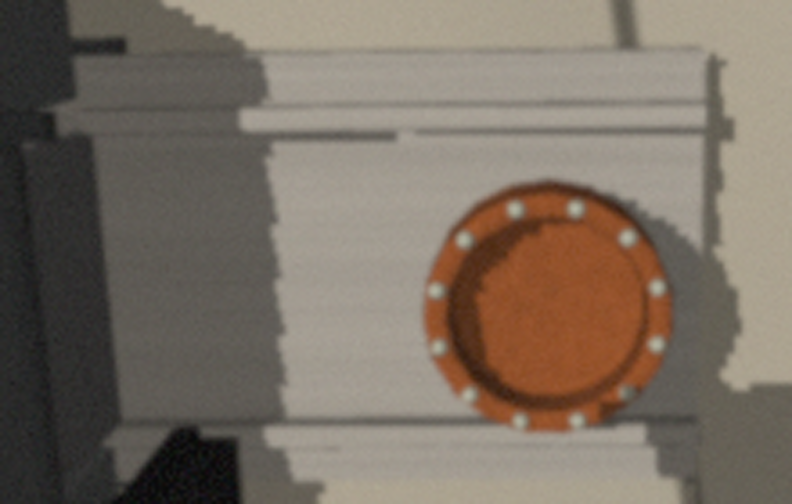

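Run:
```python
from h import *
c=load('w6'); f=lambda l,z: plane(c,np.array(l)/3.6+[170,110],z)
n=f([(240,131),(700,131)],.018); w=f([(270,428),(640,427)],.018); e=f([(706,50),(697,470)],.010); fl=f([(95,140),(120,420)],.012); o=f([(260,50),(700,48)],.010)
for k,v in dict(near=n,far=w,end=e,flap=fl,outer=o).items(): print(k,v.round(4).tolist())
d=[n[0]-n[1],w[0]-w[1],o[0]-o[1],fl[0]-fl[1],e[0]-e[1]]
print([np.degrees(np.arctan2(x[1],x[0])).round(2) for x in d])
u=np.array([.1535,.988]);u/=np.linalg.norm(u);v=np.array([-u[1],u[0]])
for q in (n,w,e,fl,o,np.array([[.468,-.0997,0]])): print((q[:,:2]@u).round(4),(q[:,:2]@v).round(4))
```

```text
near [[0.5171, -0.0339, 0.018], [0.5001, -0.1412, 0.018]]
far [[0.4429, -0.0251, 0.018], [0.4288, -0.1172, 0.018]]
end [[0.518, -0.1458, 0.01], [0.4116, -0.1304, 0.01]]
flap [[0.5201, 0.0032, 0.012], [0.4489, 0.0147, 0.012]]
outer [[0.5346, -0.0407, 0.01], [0.5187, -0.1445, 0.01]]
[np.float64(81.04), np.float64(81.31), np.float64(81.28), np.float64(-9.16), np.float64(-8.25)]
[ 0.0459 -0.0627] [-0.5161 -0.5159]
[ 0.0432 -0.0499] [-0.4415 -0.4417]
[-0.0646 -0.0657] [-0.5342 -0.4267]
[0.083  0.0834] [-0.5134 -0.4413]
[ 0.0419 -0.0631] [-0.5345 -0.5347]
[-0.0267] [-0.4778]
```

Run:
```python
from h import *
s=r.read_state(); print(np.round(s['joint_positions'],3)); print(tomm([.620,-.238,.12]))
M=R.from_quat(s['eef_rot']).as_matrix(); print(np.degrees(np.arctan2(M[1,0],M[0,0])))
```

```text
[ 0.47   0.092 -0.37   1.917  0.037  1.137 -1.642]
[171.19397792 112.54008583  -1.11031973]
-8.951768049903963
```

```bash
python3 -m crank '[[1,[14,9,-5],-7],[1,[30,20,-5],-14],[1,[47,31,-5],-21],[1,[64,42,-5],-28],[1,[81,53,-5],-35],[1,[98,64,-5],-42],[1,[115,76,-5],-49],[1,[132,87,-5],-56],[1,[148,97,-5],-63],[1,[160,105,-5],-70],[1,[168,111,-5],-77],[1,[171,112.5,-5],-83.1]]' 50
python3 -m crank '[[1,[0,0,0],0],[1,[0,0,0],0]]'
python3 - <<'E'
from h import *
c=snap('wrist','w7'); s=r.read_state(); print(s['ee_pos'],np.round(s['joint_positions'],3))
M=R.from_quat(s['eef_rot']).as_matrix(); print(np.degrees(np.arctan2(M[1,0],M[0,0])))
h=cv2.cvtColor(c['pixels'],cv2.COLOR_RGB2HSV); m=((h[...,0]<14)&(h[...,1]>110)).astype(np.uint8)
for ct in cv2.findContours(m,cv2.RETR_EXTERNAL,cv2.CHAIN_APPROX_NONE)[0]:
    if cv2.contourArea(ct)>200: print(cv2.minAreaRect(ct))
print(proj(c,[[.62,-.238,.064]]))
E
```

```text
time: 8.98
ee_pos: [0.6192, -0.2389, 0.1206]
eef_rot: [0.796, 0.605, -0.001, -0.001]
ft_force: [0.2, -0.8, -0.9]
width: 0.0874
time: 9.15
ee_pos: [0.6188, -0.2373, 0.1214]
eef_rot: [0.799, 0.602, -0.0, -0.001]
ft_force: [-0.2, 0.4, 0.1]
width: 0.0873
[ 0.61887843 -0.23720415  0.12191913] [ 0.622  0.5   -0.45   1.421  0.219  1.273 -0.126]
73.94602686520528
((476.19647216796875, 255.1273193359375), (23.940940856933594, 49.976200103759766), 70.82099914550781)
((574.5, 212.5), (57.0, 129.0), 90.0)
((324.0, 195.5), (59.0, 16.0), 90.0)
((93.0, 81.0), (74.0, 80.0), 90.0)
[[323.19450992 203.03436248]]
```

View pics/w7.png

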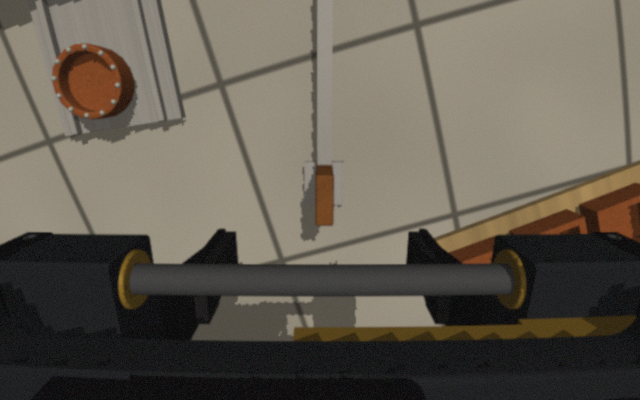

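Run:
```python
from h import *
a=cv2.imread('pics/w7.png')[140:250,270:380]
cv2.imwrite('pics/w7c.png',cv2.resize(a,None,fx=5,fy=5,interpolation=cv2.INTER_CUBIC))
```

```text
(no output)
```

View pics/w7c.png

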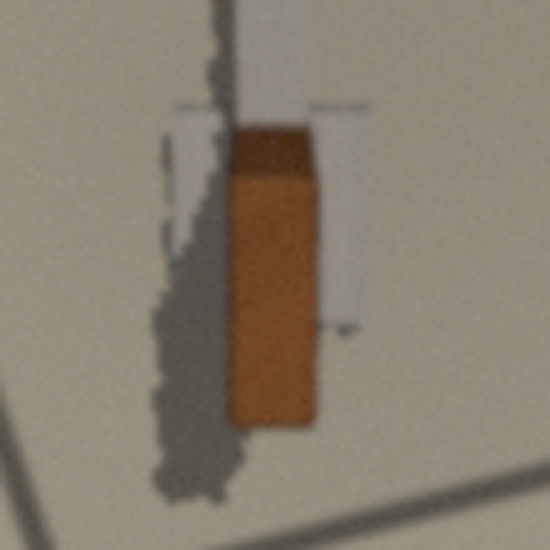

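Run:
```python
from h import *
c=load('w7'); p=plane(c,[(324.7,200.5)],.064)[0]; print(p, tomm([p[0],p[1],-.012]))
s=plane(c,np.array([[272,10],[274,120]])/5+[270,140],.02); print(np.degrees(np.arctan2(*(s[0]-s[1])[[1,0]])))
s=plane(c,[(323.5,5),(324.5,160)],.02); print(np.degrees(np.arctan2(*(s[0]-s[1])[[1,0]])))
```

```text
[ 0.62162537 -0.23640782  0.064     ] [  1.46042671   2.67598143 133.91497492]
75.16932469498738
74.48304052606098
```

```bash
python3 -m crank '[[1,[1.5,2.5,30],0],[0.5,[1.5,2.5,65],0],[0,[1.5,2.5,95],0],[-0.1,[1.5,2.5,115],0],[-0.1,[1.5,2.5,126],0],[-0.1,[1.5,2.5,131],0],[-0.1,[1.5,2.5,134],0],[-0.1,[1.5,2.5,134],0],[-1,[1.5,2.5,134],0],[-1,[1.5,2.5,134],0],[-1,[1.5,2.5,134],0],[-1,[1.5,2.5,134],0]]' 50
python3 -m crank '[[-1,[0,0,0],0],[-1,[0,0,0],0],[-1,[0,0,0],0],[-1,[0,0,0],0]]' 50
python3 - <<'E'
from h import *
s=r.read_state();c=snap('wrist','w8'); print(s['width'],s['ee_pos'],s['ft_force'])
M=R.from_quat(s['eef_rot']).as_matrix(); print(np.degrees(np.arctan2(M[1,0],M[0,0])))
E
```

```text
time: 10.2
ee_pos: [0.6228, -0.2372, -0.0101]
eef_rot: [0.798, 0.603, 0.0, 0.001]
ft_force: [-0.2, -0.2, 1.1]
width: 0.0214
time: 10.53
ee_pos: [0.6225, -0.2372, -0.0105]
eef_rot: [0.798, 0.603, 0.0, 0.0]
ft_force: [-1.3, 0.6, 4.0]
width: 0.0134
0.013448372255991216 [ 0.62245171 -0.23715804 -0.0104643 ] [-1.3213104   0.62306498  3.9642244 ]
74.1438292777378
```

View pics/w8.png

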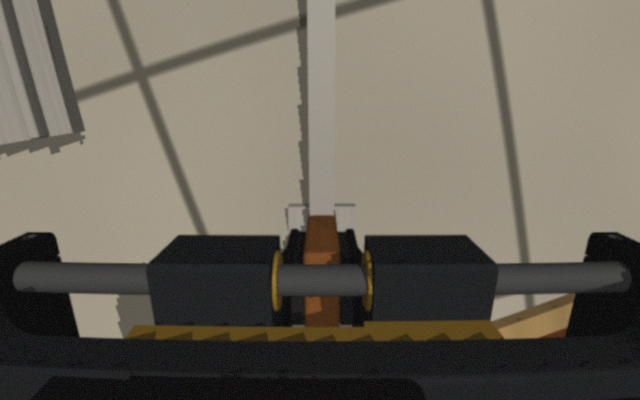

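Run:
```python
from h import *
u=np.array([.15353,.98815]);v=np.array([-u[1],u[0]]);o=np.array([.4861,.009])
for n in('top0','w1'):
    c=load(n); h=cv2.cvtColor(c['pixels'].astype(np.uint8),cv2.COLOR_RGB2HSV); m=((abs(h[...,0].astype(int)-88)<10)&(h[...,1]>110)).astype(np.uint8)
    for ct in cv2.findContours(m,cv2.RETR_EXTERNAL,cv2.CHAIN_APPROX_NONE)[0]:
        if cv2.contourArea(ct)>80:
            x,rd=cv2.minEnclosingCircle(ct); p=plane(c,[x],.026)[0]; d=p[:2]-o; print(n,np.round(x),rd,p.round(3),'dryer',(d@u).round(3),(d@v).round(3))
s=r.read_state()
for x in(-.365,-.34): 
    t=o+x*u; print(x,t,tomm([*t,.002]))
p=np.array([.556,-.442]); print('pot',(p-o)@u,(p-o)@v)
```

```text
top0 [423. 279.] 10.972485542297363 [ 0.335 -0.365  0.026] dryer -0.393 0.091
top0 [434. 244.] 10.79361629486084 [ 0.428 -0.396  0.026] dryer -0.41 -0.005
w1 [429. 312.] 20.606719970703125 [ 0.347 -0.358  0.026] dryer -0.384 0.082
w1 [459. 236.] 29.10765838623047 [ 0.434 -0.395  0.026] dryer -0.407 -0.011
-0.365 [ 0.43006155 -0.35167475] [-162.72729559 -153.75956972  -12.47716122]
-0.34 [ 0.4338998 -0.326971 ] [-137.91468413 -156.81598967  -12.48322105]
pot -0.434923903 -0.1383137150000001
```

```bash
python3 -m crank '[[-1,[0,0,-20],0],[-1,[0,0,-50],0],[-1,[-12,-13,-80],0],[-1,[-30,-33,-80],-1],[-1,[-48,-53,-80],-2],[-1,[-66,-73,-80],-3],[-1,[-84,-93,-80],-4],[-1,[-102,-113,-80],-5],[-1,[-120,-133,-80],-6],[-1,[-134,-149,-80],-7],[-1,[-141,-156.5,-80],-7],[-1,[-141,-156.5,-80],-7]]' 50
python3 - <<'E'
from h import *
u=np.array([.15353,.98815]);v=np.array([-u[1],u[0]]);o=np.array([.4861,.009])
c=snap('wrist','w9'); snap('scene','s9'); s=r.read_state(); d=s['ee_pos'][:2]-o; print(s['width'],s['ee_pos'],d@u,d@v)
M=R.from_quat(s['eef_rot']).as_matrix(); print(np.degrees(np.arctan2(M[1,0],M[0,0])),M[:,2])
E
```

```text
time: 11.58
ee_pos: [0.4312, -0.3315, 0.0689]
eef_rot: [0.761, 0.649, -0.001, -0.0]
ft_force: [0.2, -0.8, -1.8]
width: 0.0138
0.013663616218266462 [ 0.43430556 -0.32940231  0.06926347] -0.3423442453732687 -0.0007742294100250603
81.13473930269517 [ 8.86055103e-04  9.53735156e-05 -9.99999603e-01]
```

View pics/w9.png

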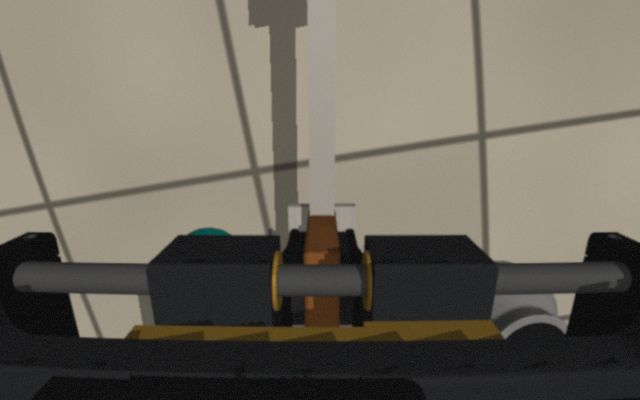

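View pics/s9.png

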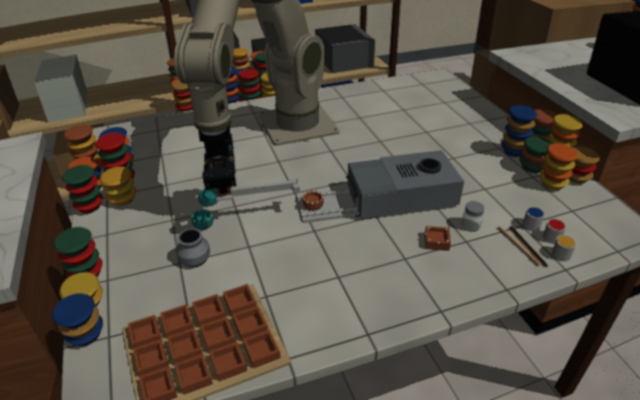

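```bash
python3 -m crank '[[-1,[0,0,15],0],[-1,[0,0,32],0],[-1,[0,0,45],0],[-1,[0,0,50],0],[-1,[0,0,50],0],[-1,[0,0,50],0]]' 50
python3 - <<'E'
from h import *
u=np.array([.15353,.98815]);v=np.array([-u[1],u[0]]);o=np.array([.4861,.009])
s=r.read_state(); d=s['ee_pos'][:2]-o; print(s['width'],s['ee_pos'],d@u,d@v)
snap('scene','s10'); snap('top','t10')
a=cv2.imread('pics/s10.png')[160:240,180:340]; b=cv2.imread('pics/t10.png')[160:280,280:460]
cv2.imwrite('pics/x10.png',cv2.resize(a,None,fx=4.5,fy=4.5,interpolation=cv2.INTER_CUBIC))
cv2.imwrite('pics/y10.png',cv2.resize(b,None,fx=4.4,fy=4.4,interpolation=cv2.INTER_CUBIC))
E
```

```text
time: 12.18
ee_pos: [0.434, -0.3295, 0.0193]
eef_rot: [0.759, 0.651, 0.0, -0.0]
ft_force: [0.3, -0.1, -0.7]
width: 0.0135
0.01353794973845951 [ 0.4340149  -0.32946519  0.01929481] -0.3424510026019693 -0.0004966740389248354
```

View pics/x10.png

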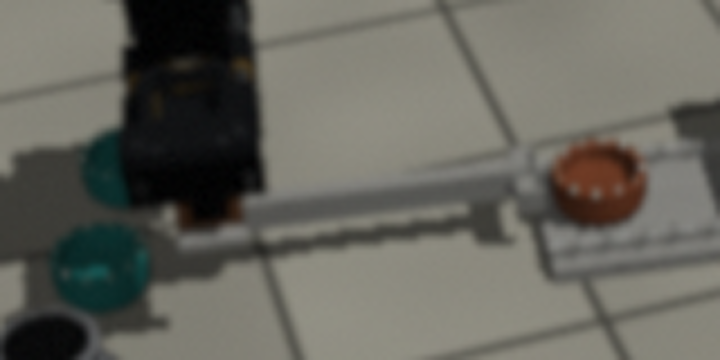

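View pics/y10.png

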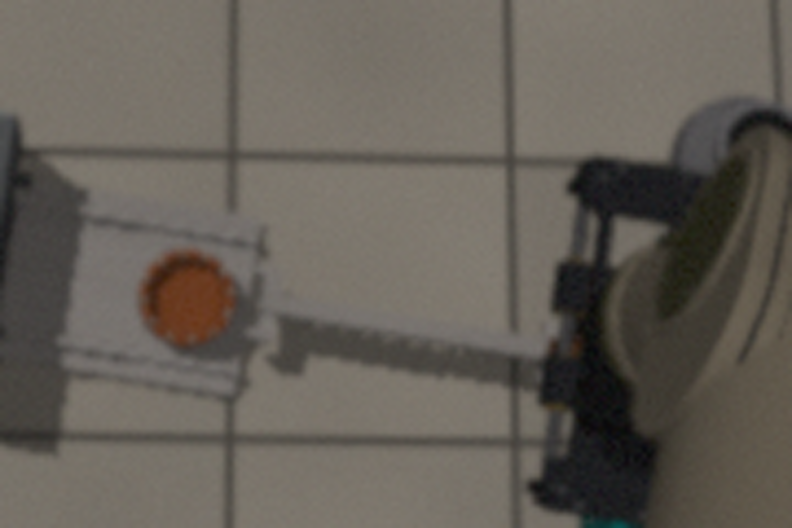

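Pusher head at (265,305) in the top crop is right behind the lamp and in line, and the turquoise lamp is clear. Lowering, then making contact slowly.

```bash
python3 -m crank '[[-1,[0,0.5,7],0],[-1,[0,0.5,13],0],[-1,[0,0.5,16.5],0],[-1,[0,0.5,16.5],0],[-1,[0,0.5,16.5],0]]' 50
python3 -m crank '[[-1,[3,0,0],0],[-1,[6,0,0],0],[-1,[9,0,0],0],[-1,[12,0,0],0],[-1,[15,0,0],0],[-1,[18,0,0],0],[-1,[21,0,0],0],[-1,[24,0,0],0],[-1,[27,0,0],0],[-1,[30,0,0],0],[-1,[30,0,0],0],[-1,[30,0,0],0]]' 50
python3 - <<'E'
from h import *
u=np.array([.15353,.98815]);v=np.array([-u[1],u[0]]);o=np.array([.4861,.009])
s=r.read_state(); d=s['ee_pos'][:2]-o; print(s['width'],s['ee_pos'],d@u,d@v,s['ft_force'][:2]@u)
snap('scene','s11'); snap('top','t11')
a=cv2.imread('pics/s11.png')[160:240,180:340]; b=cv2.imread('pics/t11.png')[160:280,250:430]
cv2.imwrite('pics/x11.png',cv2.resize(a,None,fx=4.5,fy=4.5,interpolation=cv2.INTER_CUBIC))
cv2.imwrite('pics/y11.png',cv2.resize(b,None,fx=4.4,fy=4.4,interpolation=cv2.INTER_CUBIC))
E
```

```text
time: 12.7
ee_pos: [0.4336, -0.3299, 0.0023]
eef_rot: [0.76, 0.65, -0.0, -0.0]
ft_force: [0.3, 0.2, -1.1]
width: 0.014
time: 13.7
ee_pos: [0.4385, -0.3001, 0.0027]
eef_rot: [0.759, 0.651, 0.0, -0.0]
ft_force: [-0.4, -0.1, -1.6]
width: 0.0138
0.013824180910996705 [ 0.43847607 -0.30010962  0.0026508 ] -0.3127583728348285 -0.0003980165800934167 -0.13237405816868658
```

View pics/x11.png

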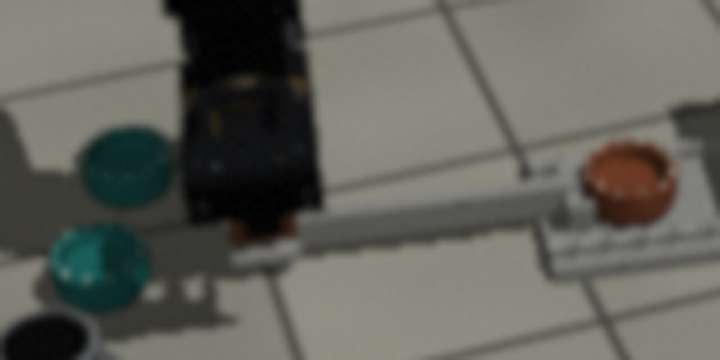

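View pics/y11.png

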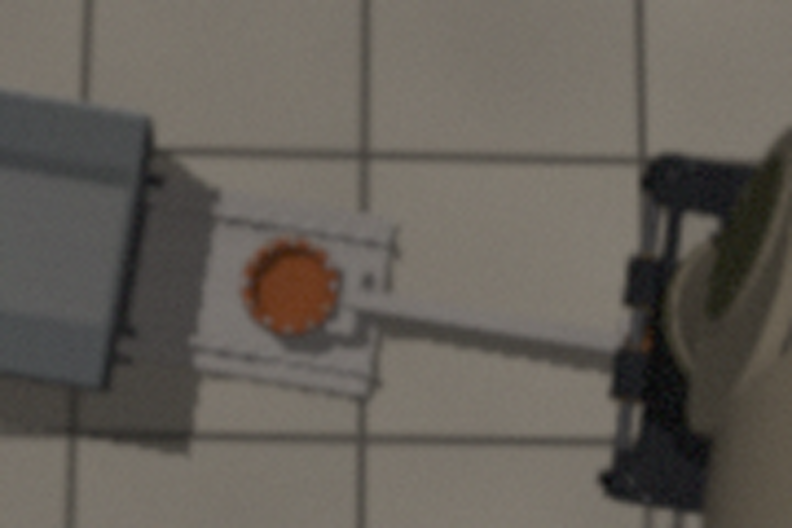

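Lamp is cradled and sliding straight. Pushing on into the flap.

```bash
python3 -m crank '[[-1,[6,0,0],0],[-1,[14,0,0],0],[-1,[22,0,0],0],[-1,[30,0,0],0],[-1,[38,0,0],0],[-1,[46,0,0],0],[-1,[54,0,0],0],[-1,[62,0,0],0],[-1,[70,0,0],0],[-1,[77,0,0],0],[-1,[82,0,0],0],[-1,[84,0,0],0]]' 50
python3 -m crank '[[-1,[6,0,0],0],[-1,[14,0,0],0],[-1,[22,0,0],0],[-1,[30,0,0],0],[-1,[38,0,0],0],[-1,[46,0,0],0],[-1,[54,0,0],0],[-1,[62,0,0],0],[-1,[70,0,0],0],[-1,[76,0,0],0],[-1,[80,0,0],0],[-1,[80,0,0],0]]' 50
cat > st.py <<'E'
from h import *
u=np.array([.15353,.98815]);v=np.array([-u[1],u[0]]);o=np.array([.4861,.009])
s=r.read_state(); d=s['ee_pos'][:2]-o; F=np.array(s['ft_force']); print('w %.4f z %.4f x %.4f y %.4f'%(s['width'],s['ee_pos'][2],d@u,d@v),'Fx %.2f Fy %.2f Fz %.2f t %.2f'%(F[:2]@u,F[:2]@v,F[2],s['time']))
E
python3 st.py
python3 - <<'E'
from h import *
snap('scene','s12'); snap('wrist','w12')
a=cv2.imread('pics/s12.png')[120:240,230:480]
cv2.imwrite('pics/x12.png',cv2.resize(a,None,fx=3.2,fy=3.2,interpolation=cv2.INTER_CUBIC))
E
```

```text
time: 14.8
ee_pos: [0.4515, -0.2169, 0.0027]
eef_rot: [0.759, 0.651, -0.0, 0.0]
ft_force: [-0.2, -4.3, -1.6]
width: 0.0136
time: 15.8
ee_pos: [0.4637, -0.1368, 0.0025]
eef_rot: [0.759, 0.651, 0.0, -0.0]
ft_force: [0.3, 1.8, -4.6]
width: 0.0137
w 0.0137 z 0.0025 x -0.1475 y -0.0003 Fx 1.85 Fy 0.02 Fz -4.59 t 15.80
```

View pics/x12.png

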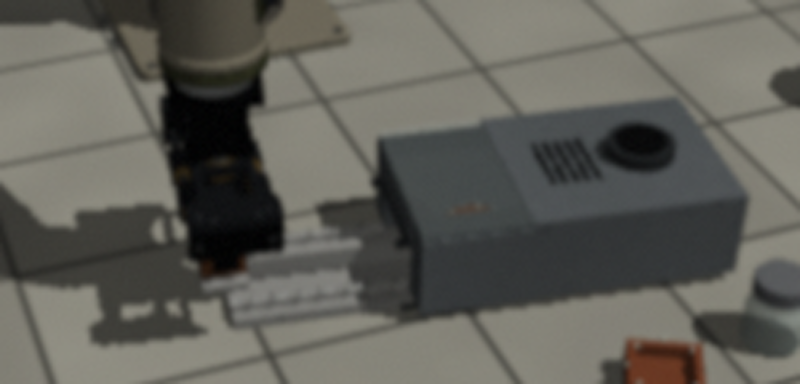

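View pics/w12.png

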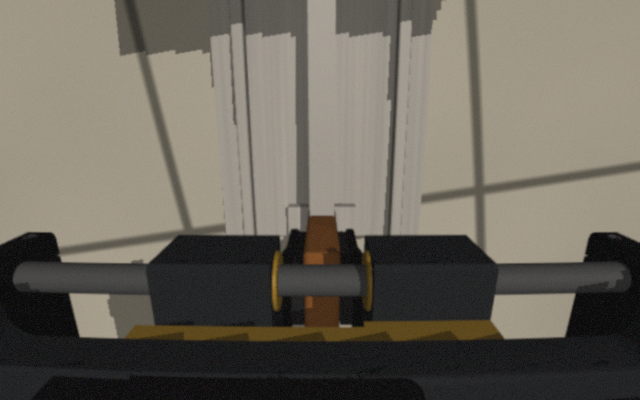

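Lamp is inside (terracotta glimpse under the window). Lamp front is at x≈101 mm. Creeping now.

```bash
python3 -m crank '[[-1,[3,0,0],0],[-1,[6,0,0],0],[-1,[9,0,0],0],[-1,[12,0,0],0],[-1,[15,0,0],0],[-1,[17,0,0],0],[-1,[17,0,0],0],[-1,[17,0,0],0]]' >/dev/null; python3 st.py
for i in 1; do python3 -m crank '[[-1,[1.5,0,0],0],[-1,[3,0,0],0],[-1,[3,0,0],0]]' >/dev/null; python3 st.py; done
python3 -m crank '[[-1,[1.5,0,0],0],[-1,[3,0,0],0],[-1,[3,0,0],0]]' >/dev/null; python3 st.py
python3 -m crank '[[-1,[1.5,0,0],0],[-1,[3,0,0],0],[-1,[3,0,0],0]]' >/dev/null; python3 st.py
```

```text
w 0.0139 z 0.0026 x -0.1315 y -0.0004 Fx 1.30 Fy -0.47 Fz -4.81 t 16.57
w 0.0141 z 0.0027 x -0.1289 y -0.0005 Fx -0.94 Fy -0.73 Fz -3.33 t 16.82
w 0.0135 z 0.0027 x -0.1257 y -0.0005 Fx -1.86 Fy 1.45 Fz -2.89 t 17.07
w 0.0137 z 0.0027 x -0.1226 y -0.0005 Fx -0.73 Fy -0.43 Fz -3.87 t 17.32
```

```bash
python3 -m crank '[[-1,[1.5,0,0],0],[-1,[3,0,0],0],[-1,[3,0,0],0],[-1,[3,0,0],0]]' >/dev/null; python3 st.py
python3 -m crank '[[-1,[1.5,0,0],0],[-1,[3,0,0],0],[-1,[3,0,0],0],[-1,[3,0,0],0]]' >/dev/null; python3 st.py
```

```text
w 0.0141 z 0.0026 x -0.1197 y -0.0004 Fx -0.09 Fy -0.21 Fz -3.38 t 17.65
w 0.0137 z 0.0026 x -0.1170 y -0.0004 Fx -1.34 Fy -0.42 Fz -3.32 t 17.98
```

```bash
python3 -m crank '[[-1,[1.5,0,0],0],[-1,[3,0,0],0],[-1,[3,0,0],0],[-1,[3,0,0],0]]' >/dev/null; python3 st.py
```

```text
w 0.0137 z 0.0027 x -0.1148 y -0.0006 Fx -5.63 Fy -0.80 Fz -2.08 t 18.32
```

```bash
python3 -m crank '[[-1,[0,0,0],0],[-1,[0,0,0],0]]' >/dev/null; python3 st.py
python3 -m crank '[[-1,[1,0,0],0],[-1,[2,0,0],0],[-1,[2,0,0],0]]' >/dev/null; python3 st.py
python3 -m crank '[[-1,[0,0,0],0],[-1,[0,0,0],0]]' >/dev/null; python3 st.py
```

```text
w 0.0140 z 0.0027 x -0.1148 y -0.0005 Fx -5.32 Fy 0.14 Fz -2.78 t 18.48
w 0.0135 z 0.0028 x -0.1130 y -0.0006 Fx -5.55 Fy -0.32 Fz -2.33 t 18.73
w 0.0139 z 0.0027 x -0.1129 y -0.0005 Fx -4.89 Fy 0.62 Fz -2.91 t 18.90
```

```bash
python3 -m crank '[[-1,[1,0,0],0],[-1,[2,0,0],0],[-1,[3,0,0],0],[-1,[4,0,0],0],[-1,[4,0,0],0]]' >/dev/null; python3 st.py
python3 -m crank '[[-1,[1,0,0],0],[-1,[2,0,0],0],[-1,[3,0,0],0],[-1,[3,0,0],0],[-1,[3,0,0],0]]' >/dev/null; python3 st.py
python3 -m crank '[[-1,[0,0,0],0],[-1,[0,0,0],0],[-1,[0,0,0],0]]' >/dev/null; python3 st.py
python3 - <<'E'
from h import *
snap('wrist','w13'); snap('scene','s13'); a=cv2.imread('pics/w13.png')
cv2.imwrite('pics/x13.png',a)
E
```

```text
w 0.0136 z 0.0028 x -0.1092 y -0.0006 Fx -6.59 Fy 0.14 Fz -2.03 t 19.32
w 0.0135 z 0.0028 x -0.1064 y -0.0006 Fx -6.67 Fy -0.55 Fz -2.33 t 19.73
w 0.0135 z 0.0028 x -0.1064 y -0.0006 Fx -7.52 Fy -0.22 Fz -2.45 t 19.98
```

View pics/x13.png

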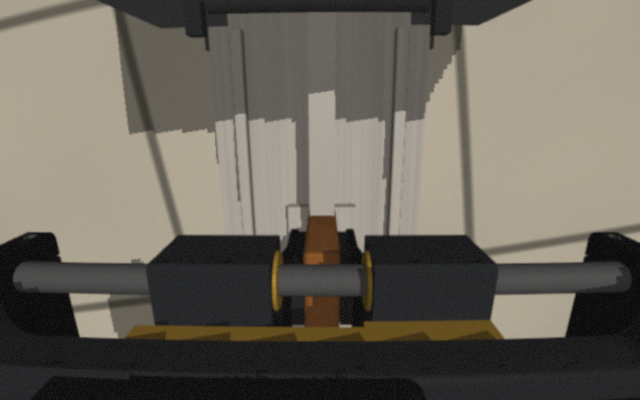

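Press felt: contact at ee x≈-116 mm, now about 10 mm in at ~7 N, and the grip has not slipped (handle still at (321,245)). Drawing out, slowly at first.

```bash
python3 -m crank '[[-1,[-1,0,0],0],[-1,[-2.5,0,0],0],[-1,[-4,0,0],0],[-1,[-5.5,0,0],0],[-1,[-7,0,0],0],[-1,[-8.5,0,0],0],[-1,[-10,0,0],0],[-1,[-11.5,0,0],0],[-1,[-13,0,0],0],[-1,[-15,0,0],0],[-1,[-17,0,0],0],[-1,[-20,0,0],0]]' 50; python3 st.py
python3 -m crank '[[-1,[-5,0,0],0],[-1,[-12,0,0],0],[-1,[-20,0,0],0],[-1,[-28,0,0],0],[-1,[-36,0,0],0],[-1,[-44,0,0],0],[-1,[-52,0,0],0],[-1,[-60,0,0],0],[-1,[-66,0,0],0],[-1,[-70,0,0],0],[-1,[-70,0,0],0]]' 50; python3 st.py
python3 -m crank '[[-1,[-5,0,0],0],[-1,[-12,0,0],0],[-1,[-20,0,0],0],[-1,[-28,0,0],0],[-1,[-36,0,0],0],[-1,[-44,0,0],0],[-1,[-52,0,0],0],[-1,[-60,0,0],0],[-1,[-65,0,0],0],[-1,[-65,0,0],0],[-1,[-65,0,0],0]]' 50; python3 st.py
python3 - <<'E'
from h import *
snap('scene','s14');snap('top','t14')
a=cv2.imread('pics/s14.png')[120:240,230:480]
cv2.imwrite('pics/x14.png',cv2.resize(a,None,fx=3.2,fy=3.2,interpolation=cv2.INTER_CUBIC))
a=cv2.imread('pics/t14.png')[160:260,150:400]
cv2.imwrite('pics/y14.png',cv2.resize(a,None,fx=3.2,fy=3.2,interpolation=cv2.INTER_CUBIC))
E
```

```text
time: 21.08
ee_pos: [0.4672, -0.1142, 0.0026]
eef_rot: [0.759, 0.651, 0.0, -0.0]
ft_force: [0.1, 2.9, -5.9]
width: 0.0138
w 0.0138 z 0.0026 x -0.1247 y -0.0003 Fx 2.89 Fy 0.31 Fz -5.89 t 21.08
time: 22.0
ee_pos: [0.4566, -0.1847, 0.0028]
eef_rot: [0.76, 0.65, 0.0, 0.0]
ft_force: [0.7, -0.1, -1.3]
width: 0.0138
w 0.0138 z 0.0028 x -0.1960 y -0.0006 Fx 0.03 Fy -0.73 Fz -1.28 t 22.00
time: 22.92
ee_pos: [0.4465, -0.2481, 0.0026]
eef_rot: [0.76, 0.65, 0.0, -0.0]
ft_force: [-0.7, 0.1, -1.5]
width: 0.0137
w 0.0137 z 0.0026 x -0.2601 y -0.0004 Fx 0.02 Fy 0.72 Fz -1.54 t 22.92
```

View pics/x14.png

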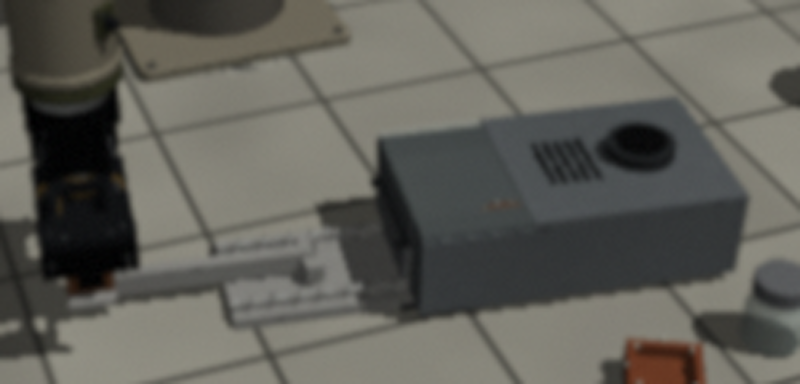

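View pics/y14.png

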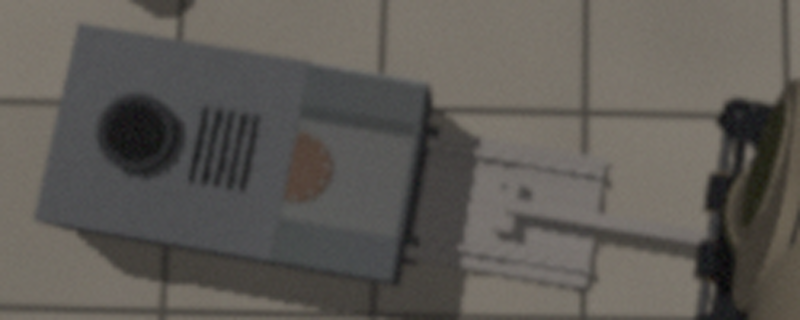

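Top view: lamp's upright disc is visible under the window (310,168 in the crop), and the pusher is out on the tray. I'll take the pusher back to its old spot.

Run:
```python
from h import *
print(tomm([.6225,-.2372,-.0105]))
```

```text
[ 37.11895541 172.1038082   13.18437353]
```

```bash
python3 -m crank '[[-1,[0,0,-20],0],[-1,[0,0,-45],0],[-1,[4,18,-50],1],[-1,[9,40,-50],2],[-1,[14,65,-50],3],[-1,[19,90,-50],4],[-1,[24,115,-50],5],[-1,[29,138,-50],6],[-1,[34,158,-50],7],[-1,[37,169,-50],7],[-1,[37,172,-50],7],[-1,[37,172,-50],7]]' 50; python3 st.py
python3 -m crank '[[-1,[0,0,20],0],[-1,[0,0,40],0],[-1,[0,0,52],0],[-1,[0,0,58],0],[-1,[0,0,60.5],0],[-1,[0,0,60.5],0],[-1,[0,0,60.5],0]]' 50; python3 st.py
```

```text
time: 24.02
ee_pos: [0.6226, -0.237, 0.0522]
eef_rot: [0.797, 0.603, 0.0, -0.0]
ft_force: [-0.3, -0.0, -2.9]
width: 0.0132
w 0.0132 z 0.0522 x -0.2221 y -0.1726 Fx -0.06 Fy 0.25 Fz -2.87 t 24.02
time: 24.6
ee_pos: [0.6227, -0.2382, -0.0068]
eef_rot: [0.798, 0.603, 0.0, 0.001]
ft_force: [-0.3, -0.2, -0.6]
width: 0.0139
w 0.0139 z -0.0068 x -0.2233 y -0.1729 Fx -0.29 Fy 0.26 Fz -0.57 t 24.60
```

```bash
python3 -m crank '[[-1,[0,0,1],0],[-1,[0,0,1.5],0],[-1,[0,0,1.5],0],[-1,[0,0,1.5],0]]'>/dev/null; python3 st.py
python3 -m crank '[[-1,[0,0,1],0],[-1,[0,0,1],0],[-1,[0,0,1],0]]'>/dev/null; python3 st.py
python3 -m crank '[[-1,[0,0,1],0],[-1,[0,0,1],0],[-1,[0,0,1],0]]'>/dev/null; python3 st.py
```

```text
w 0.0135 z -0.0090 x -0.2231 y -0.1726 Fx 0.00 Fy 0.43 Fz -2.04 t 24.93
w 0.0133 z -0.0104 x -0.2231 y -0.1724 Fx 0.56 Fy -0.54 Fz -1.63 t 25.18
w 0.0138 z -0.0105 x -0.2231 y -0.1725 Fx -0.19 Fy 4.50 Fz 5.83 t 25.43
```

Touchdown at z = -10.5 mm, the height it was picked up from. Opening and lifting away.

```bash
python3 -m crank '[[0,[0,0,0],0],[0,[0,0,0],0],[0,[0,0,0],0],[0,[0,0,0],0],[0,[0,0,0],0],[0,[0,0,0],0],[0,[0,0,-30],0],[0,[0,0,-65],0],[0,[0,0,-100],0],[0,[0,0,-135],0],[0,[0,0,-150],0],[0,[0,0,-150],0]]'
python3 -m crank '[[0,[-30,0,0],0],[0,[-65,0,0],0],[0,[-100,0,0],0],[0,[-130,0,0],0],[0,[-150,0,0],0],[0,[-150,0,0],0],[0,[-150,0,0],0]]'
python3 - <<'E'
from h import *
c=snap('wrist','w15'); snap('scene','s15');snap('top','t15')
a=cv2.imread('pics/t15.png')[100:270,120:460]
cv2.imwrite('pics/y15.png',cv2.resize(a,None,fx=2.3,fy=2.3,interpolation=cv2.INTER_CUBIC))
a=cv2.imread('pics/s15.png')[140:280,180:480]
cv2.imwrite('pics/x15.png',cv2.resize(a,None,fx=2.6,fy=2.6,interpolation=cv2.INTER_CUBIC))
E
```

```text
time: 26.43
ee_pos: [0.6246, -0.2385, 0.1439]
eef_rot: [0.798, 0.603, 0.002, 0.003]
ft_force: [0.5, 0.5, 0.7]
width: 0.0433
time: 27.02
ee_pos: [0.5801, -0.3835, 0.1374]
eef_rot: [0.799, 0.602, -0.0, -0.001]
ft_force: [0.1, 0.4, 0.5]
width: 0.043
```

View pics/y15.png

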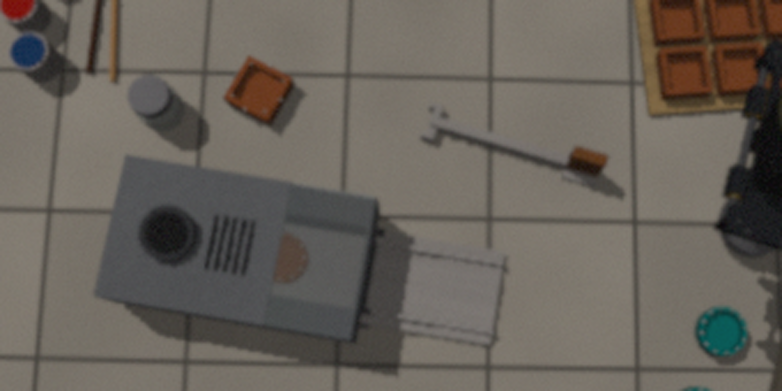

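View pics/x15.png

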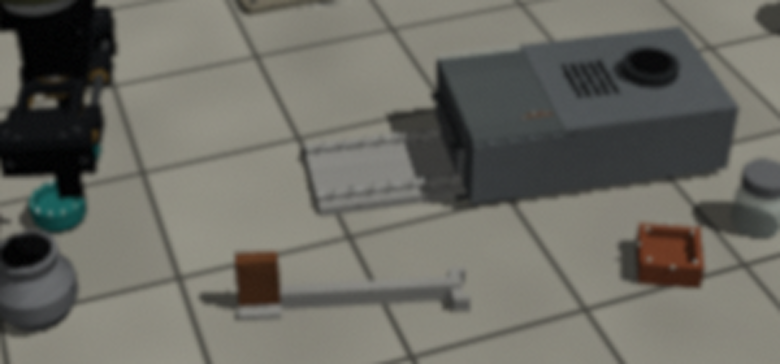

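Run:
```python
from h import *
u=np.array([.15353,.98815]);v=np.array([-u[1],u[0]]);o=np.array([.4861,.009])
c=load('t15'); p=plane(c,np.array([[308,260],[290,236],[288,284]])/2.3+[120,100],.038)
print([((q[:2]-o)@u,(q[:2]-o)@v) for q in p])
a=load('top0')['pixels'];b=c['pixels']
for n,(x,y) in dict(sq=(233,138),jar=(187,144),pot=(451,196)).items():
    d=np.abs(a[y-20:y+20,x-20:x+20].astype(int)-b[y-20:y+20,x-20:x+20]).mean(); print(n,d)
```

```text
[(np.float64(0.07049497063898696), np.float64(-0.0023371030209642964)), (np.float64(0.09593233034333425), np.float64(-0.025790527809651007)), (np.float64(0.08739219975188448), np.float64(0.028301613459075076))]
sq 4.924375
jar 5.1875
pot 36.55166666666667
```

Run:
```python
import cv2
a=cv2.convertScaleAbs(cv2.imread('pics/s15.png')[165:225,330:400],alpha=2.5,beta=10)
cv2.imwrite('pics/f15.png',cv2.resize(a,None,fx=8,fy=8,interpolation=cv2.INTER_CUBIC))
```

```text
(no output)
```

View pics/f15.png

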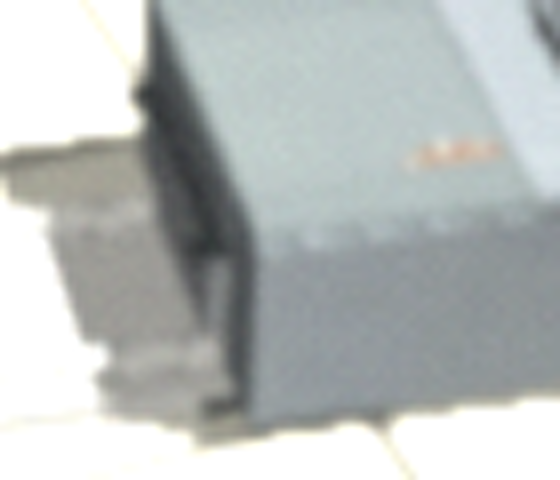

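View pics/w15.png

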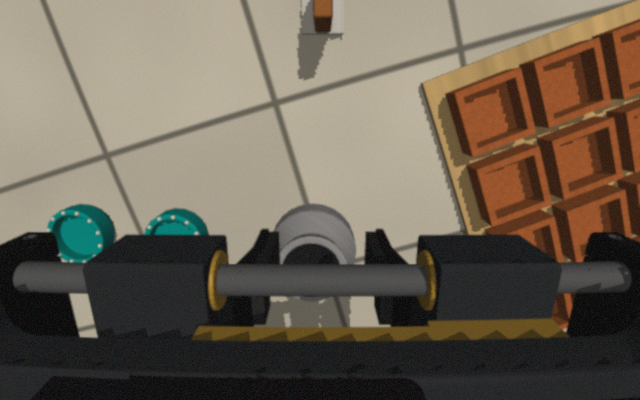

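Everything looks right: pusher is flat on the bench at (590,160) in the top crop, and the lamp's rear is at x≈70 mm. One wrist look at the flap before handing in.

Run:
```python
from h import *
print(tomm([.468,-.12,.16]))
```

```text
[ 219.81770045 -180.24527348  -21.44733717]
```

```bash
python3 -m crank '[[0,[10,-8,-20],7],[0,[30,-24,-22],14],[0,[52,-42,-22],21],[0,[74,-60,-22],28],[0,[96,-78,-22],35],[0,[118,-96,-22],42],[0,[140,-114,-22],49],[0,[162,-132,-22],56],[0,[184,-150,-22],63],[0,[204,-167,-22],70],[0,[216,-177,-22],77],[0,[220,-180,-22],83]]'
python3 -m crank '[[0,[0,0,0],0],[0,[0,0,0],0],[0,[0,0,0],0]]'
python3 - <<'E'
from h import *
c=snap('wrist','w16')
a=cv2.imread('pics/w16.png')[60:300,0:400]
cv2.imwrite('pics/w16c.png',cv2.resize(cv2.convertScaleAbs(a,alpha=1.7,beta=10),None,fx=2,fy=2,interpolation=cv2.INTER_CUBIC))
snap('top','t16'); a=load('top0')['pixels'];b=load('t16')['pixels']
for n,(x,y) in dict(sq=(233,138),jar=(187,144),pot=(451,196)).items():
    print(n,np.abs(a[y-20:y+20,x-20:x+20].astype(int)-b[y-20:y+20,x-20:x+20]).mean())
P=lambda x,y,z: [*(np.array([.4861,.009])+x*np.array([.15353,.98815])+y*np.array([-.98815,.15353])),z]
print((proj(c,[P(0,-.036,.012),P(0,-.036,.05),P(0,.036,.012)])-[0,60])*2)
E
```

```text
time: 28.17
ee_pos: [0.4675, -0.1174, 0.1609]
eef_rot: [0.997, -0.078, 0.0, 0.0]
ft_force: [0.6, 0.4, -0.0]
width: 0.0434
time: 28.42
ee_pos: [0.4684, -0.1215, 0.1606]
eef_rot: [0.997, -0.075, 0.0, 0.0]
ft_force: [0.1, -0.7, -0.9]
width: 0.0434
sq 4.902708333333333
jar 5.0975
pot 4.55375
[[378.52714263 165.67516748]
 [346.713876   175.85244157]
 [391.64124093 304.4539392 ]]
```

View pics/w16c.png

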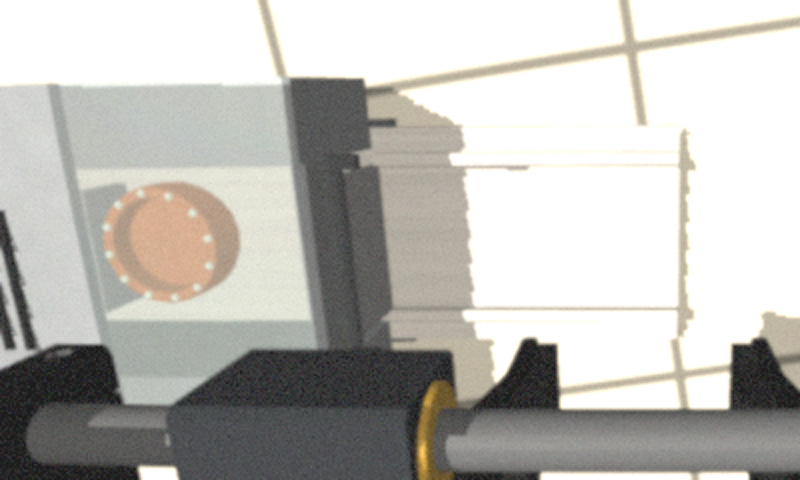

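The wrist crop shows the flap hanging shut: its lower edge runs (380,167)–(390,310), where the closed plane projects. The lamp is upright inside at (170,240), and all three bystanders are unchanged. Handing in.

```bash
python3 -c "
from h import *
print(r.close_job())"
```

```text
the job is handed in; nothing more can be done
None
```

The job is handed in. By my last checks every condition was met, but the hand-in gave no verdict.

**What I did:**
- **Lamp on the tray:** I set the round terracotta lamp on the tray about 110 mm in front of the flap and let go.
- **Push:** I pushed the lamp through the flap with the pusher. I felt the back stop with the lamp front at about 132 mm, pressed it in by roughly 10 mm at about 7 N, and held it there.
- **Pusher:** I drew it out slowly and set it down where it had stood. It touched the bench at the same tool height as when I picked it up.

**Last checks:**
- **Lamp:** it stands upright under the window, with its centre about 100 mm past the flap.
- **Flap:** its lower edge is where a shut flap's should be.
- **Pusher:** it stands flat on the bench, clear of the tray and let go of.
- **Bystanders:** the square lamp, jar and pot show no change between the first and last top views. I left the turquoise look-alikes alone.
- **Back stop:** it is under the opaque roof and can't be seen. That it came back out is inferred from the lamp's rest position.

**What disagreed:**
- **Fingertip height:** the real fingertips sit about 26 mm above the reported tool point. My first grasp therefore closed on air above the lamp, without moving it. I corrected for this afterwards.
- **Dryer position:** the top and wrist cameras differed by about 3 mm on where the dryer is. I went by the wrist view.

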